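# Set out the plate-reading station on the desk mat

## Robot

A 6-joint arm with a two-finger parallel gripper is mounted at the origin on a cart in front of the work surface, level with it; the furniture and walls round the work are solid. World frame = base frame: x ahead of the robot, y to its left, z up, the work surface at z = 0. Lengths are in m, angles in degrees, forces in N, time in s.
With the tool pointing down it reaches from about 0.4 to 0.825 m from the base axis. Payload 7 kg.
Tool frame: the origin (TCP) lies at the very end of the fingers, on their centre line; the grasp point (between the pads) lies 19 mm behind it; z points along the fingers, y is the direction in which the jaws open and shut (so a half turn about z gives the same grasp; the last joint's range is limited). The gripper opens to 88 mm and grips with 3 to 60 N. Pads are 19 mm wide; open, the fingers measure 130 mm over their backs; the gripper's body (78 mm by 193 mm) begins 47 mm behind the grasp point.
Start: joints at [89.215, 20.546, 0.682, 0, -70.136, -16.507], TCP at [0.201, 0.644, 0.227] pointing down, gripper open.
Joint ranges: [-176.03, 176.03], [-82.01, 121.73], [-58.28, 71.71], [-173.87, 95.51], [-174.79, -0.11], [-173.66, 173.66]. Speed limits (degrees/s): [136.94, 136.94, 172.46, 180, 180, 180].

## Interface

Orientations are given as [roll, pitch, yaw] about the fixed x, y, z axes, in that order (R = Rz(yaw) Ry(pitch) Rx(roll)).
In Python, from plant import telemetry, optics, ctrl gives the robot as it stands.
- The arm moves only by the tool servo_tool, never from a script. Its argument "rows" is a list of rows, each a list of 3 entries, a list of its own where there are three numbers: the shift along the tool's x, y, z in m, then the turn, a rotation vector about the tool's x, y, z in units of 6 degrees (1.0 is 6 degrees), then the closure, from 0 (fully open) to 1 (shut). A call has 1 to 20 rows; each row shifts and turns the commanded pose from where the row before left it, along the tool's axes as they then stand; what a row does not reach is not made up. A row lasts 1/12 s, in which the tool goes at most 41.7 mm and 7.16 degrees, less where a joint would pass 70% of its speed; a pose out of reach is approached as far as the arm can. A call is refused whole if a number of a shift passes 0.0417 or a number of a turn 1, either way. A call with a gripper value outside its range is refused whole. The fingers move at their own pace and stop on an object; the grip force is fixed at half the most. Time passes only in rows, so rows that do not move let the fingers close. It gives the time, the measured TCP pose, the force and the opening at its end, in the units of the state.
- telemetry.get_obs(): the state, without advancing time (a new reading comes with each control period).
- optics.snapshot(name): name is "scene" or "top" or "wrist"; returns the picture (400x640x3 uint8, red, green, blue); there is no depth.
- optics.camera_info(name): a dict with "mtx" (3x3 intrinsics, pixels), "rvec" (rotation vector, rad) and "tvec" (3), from world to camera coordinates, as OpenCV has them. Camera axes: x right, y down, z forward; pixel columns grow to the right and rows downward; lengths in m; the calibration is good to about 2 mm. A picture is of the moment at which its call begins: read the wrist's pose just before it. camera_info takes no time and is no camera call; for the wrist camera it gives the pose at the moment of the call.
- ctrl.close_job(): hands the job in, once; it reports no verdict.
The state is a dict: "clock": time; "joint_pos": joint angles; "qvel": joint speeds; "tau": joint torques, N m; "tool_pos": TCP position; "orientation": TCP orientation; "force": force on the tool from outside, world axes, zero at the start; "moment": the same for the moment, N m; "opening": finger opening in m.
Only numpy, scipy, OpenCV 4.12 (cv2) and the standard library are available. Lean on these libraries where they do the work, as an engineer would, in place of code of your own. Each camera call takes 0.05 s, during which the arm holds its last target.

## Task

Set out the reading station on the dark mat, all upright. Set the empty white bottle stand midway between the mat's well plate and blue tip box, then seat the dropper bottle in the stand; put the minute timer centred on top of the tip box, the tally counter on the mat's white line straight in front of the well plate, and the sample vial from the right of the mat on that line straight in front of the bottle stand. Front is the mat's edge nearest the robot; leave the pen and the tape roll where they lie.

Things in the scene. Friction and masses are not known exactly. Their poses are not given: they have to be found in the camera images.
- mat_center (a point): Dark desk mat, fixed, 260 x 390 x 2 mm. Point: centre of its upper face; its x axis points to its back (away from the robot), y to its left; it may be turned a little. A white line along y lies at x = -85 mm. Plate and tip box centres: x = 45, one at y = 130, the other at y = -130 mm (to 2 mm, either way round); midway: x = 45, y = 0. 'Straight in front' = same mat y.
- plate_center (a point): Clear flat well plate with 12 wells holding magenta drops, 112 x 79 x 7 mm, fixed on the mat, long side about front to back. Point: centre of its upper face.
- tipbox_top (a point): Blue pipette-tip box with yellow tips under a clear shut lid, 118 x 72 x 62 mm, fixed on the mat, its long side (its own y axis) about front to back. Point: centre of the flat top of the lid (118 x 68 mm), 64 mm above the desk.
- stand_center (a point): Bottle stand: low white round plastic cup, 60 mm outside diameter at the foot (58 mm at 18 mm height), 22 mm high, with a round recess, 38 mm wide at the mouth and 14 mm deep (floor 8 mm above the underside). Loose, about 60 g. Point: on the axis, half-way up (11 mm above the underside). Grasp across the outside.
- dropper_center (a point): Plastic dropper bottle with dark pointed cap, 80 mm high; round body 33 mm diameter up to 54 mm height, cap 20 mm wide above. Loose, about 40 g. Point: on the axis, half-way up (40 mm above the underside). Grasp the body. Seated in the stand, its underside rests on the recess floor, so this point is then 37 mm above the stand's point.
- timer_center (a point): Clockwork minute timer, round: white base 68 mm diameter and 22 mm high, red dial 56 mm diameter from 22 to 37 mm height, narrow grip bar (8 x 40 mm, along its y axis) on top to 47 mm. The dial does not turn here. Loose, about 90 g. Point: on the axis, half-way up (23.5 mm above the underside). Grasp the dial, the base or the bar.
- counter_center (a point): Hand tally counter lying on its back: round pale case 46 mm diameter, 24 mm high; a push lever sticks out 12 mm at its +x side, a 13 mm wide knob 8 mm at its -y side (both fixed). Loose, about 90 g. Point: centre of the round case, half-way up (12 mm above the underside). Grasp the case clear of lever and knob: closing along the diagonal x = y (or x = -y) of its axes.
- vial_center (a point): Small sample vial standing upright on the bare desk to the right of the mat, 14 mm diameter, 42 mm high, with blue cap. Loose, about 15 g. Point: on the axis, half-way up (21 mm above the underside).
- pen_center (a point): Bystander: slim red pen, 145 mm long (along its y), 9 mm high, lying just in front of the centrifuge; loose. Point: its centre.
- tape_center (a point): Bystander: roll of tape lying flat, 97 mm across, 25 mm high, left of the mat; loose. Point: its centre.
There are look-alikes about, which are no part of the job. Leave any green or purple look-alike of the part that bears timer_center alone.

How it is judged (in metres and radians):
On the way, in this order (a step that is already met when the one before it is completed fails the run):
1. the empty stand is set on the mat midway between plate and tip box, the bottle not yet in it (x of stand_center in the frame of mat_center between 0.03 and 0.06 m and y of stand_center in the frame of mat_center between -0.015 and 0.015 m and z of stand_center in the frame of mat_center between 0.007 and 0.015 m and horizontal distance between dropper_center and stand_center above 0.03 m), for 0.2 s.
2. the dropper bottle is seated in the stand (horizontal distance between dropper_center and stand_center below 0.007 m and z of dropper_center in the frame of stand_center between 0.032 and 0.042 m), for 0.2 s.
At the end, for the whole second after the job is handed in: All upright, released, at rest: stand within 15 mm of midway between plate and tip box; bottle down in its recess, on its axis within 7 mm; timer on the tip box within 13 mm of the lid centre; counter and vial within 15 mm of the white line and of the plate's or stand place's middle sideways (all of step 2 and x of stand_center in the frame of mat_center between 0.03 and 0.06 m and y of stand_center in the frame of mat_center between -0.015 and 0.015 m and z of stand_center in the frame of mat_center between 0.007 and 0.015 m and horizontal distance between timer_center and tipbox_top below 0.013 m and z of timer_center in the frame of tipbox_top between 0.015 and 0.029 m and x of counter_center in the frame of mat_center between -0.1 and -0.07 m and ((y of plate_center in the frame of mat_center above 0 m and y of counter_center in the frame of mat_center between 0.115 and 0.145 m) or (y of plate_center in the frame of mat_center below 0 m and y of counter_center in the frame of mat_center between -0.145 and -0.115 m)) and z of counter_center in the frame of mat_center between 0.007 and 0.017 m and x of vial_center in the frame of mat_center between -0.1 and -0.07 m and y of vial_center in the frame of mat_center between -0.015 and 0.015 m and z of vial_center in the frame of mat_center between 0.016 and 0.026 m and angle between each of stand_center, dropper_center, timer_center, counter_center, vial_center's own z axis and vertical below 0.12 rad and linear speed of each of stand, dropper, timer, counter, vial below 0.02 m/s); the robot touches nothing.
It fails at once if the pen is pushed more than 20 mm from where it lay (distance of pen_center from where it was at the start of the episode above 0.02 m).
It fails at once if the tape roll is pushed more than 20 mm from where it lay (distance of tape_center from where it was at the start of the episode above 0.02 m).
It also fails if it takes over 141 s, if anything falls off the work surface, if the arm or the gripper's body presses on something with over 40 N, if the wrist force passes 120 N, or if a joint passes its speed limit or range.

## Working session

There is one attempt and no reset: what is moved stays moved. The work goes in short steps, Python scripts to look and compute and a tool call to move; the robot and the scene stay as the last step left them, time stands still between calls to the robot, and variables do not carry over. Pictures are saved under pics/ and viewed, and the job is handed in when it is done.

Besides the shell and the picture viewer there is one more tool, called after ">>>" in YAML: its name, and indented under it one key for each argument. servo_tool: Moves the arm, as the interface text tells. Its arguments: {"type":"object","properties":{"rows":{"type":"array"}},"required":["rows"]}

```bash
ls; mkdir -p pics; python3 - <<'E'
from plant import telemetry, optics, ctrl
import cv2
print(telemetry.get_obs())
for n in ["scene","top","wrist"]:
    i=optics.camera_info(n); print(n,i)
    im=optics.snapshot(n); cv2.imwrite(f"pics/{n}0.png",im[:,:,::-1])
E
```

```text
pics
{'clock': 0.0, 'joint_pos': array([ 8.92142247e+01,  2.05899881e+01,  6.31645216e-01, -2.15764969e-02,
       -7.01334438e+01, -1.65053027e+01]), 'qvel': array([ 0.04405321, -0.04764696,  0.10835899, -0.0699247 , -0.01750519,
        0.02029842]), 'tau': array([ 8.45148634e-05, -5.82722747e+01,  2.93042600e+01,  6.99670047e+00,
        6.81356833e-03, -1.50049505e-04]), 'tool_pos': array([0.20051682, 0.64400662, 0.22561825]), 'orientation': array([ 1.79906232e+02, -6.63239021e-03, -1.72984212e+01]), 'force': array([-0.24737665, -0.65768839,  0.3539674 ]), 'moment': array([-0.03327807,  0.03368155,  0.01329139]), 'opening': 0.08773590854536815}
scene {'mtx': array([[425.21208131,   0.        , 320.75876196],
       [  0.        , 425.21208131, 199.15136857],
       [  0.        ,   0.        ,   1.        ]]), 'rvec': array([ 2.02526252, -0.98877937,  0.52226344]), 'tvec': array([-0.26896732,  0.29505441,  0.85673392])}
top {'mtx': array([[437.33127919,   0.        , 322.52978107],
       [  0.        , 437.33127919, 200.37560519],
       [  0.        ,   0.        ,   1.        ]]), 'rvec': array([ 2.14178545, -2.14208677,  0.18712631]), 'tvec': array([0.03600754, 0.49771069, 1.25136869])}
wrist {'mtx': array([[322.79821085,   0.        , 324.13766168],
       [  0.        , 322.79821085, 199.48222831],
       [  0.        ,   0.        ,   1.        ]]), 'rvec': array([-1.74377436,  2.36991443,  0.35429194]), 'tvec': array([ 0.67506662, -0.03766164,  0.39088211])}
```

View pics/scene0.png

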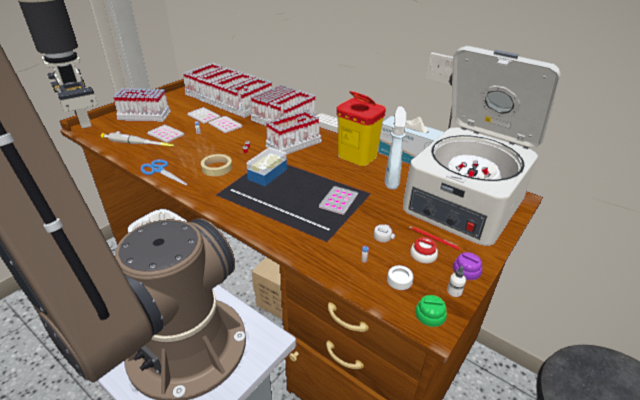

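View pics/top0.png

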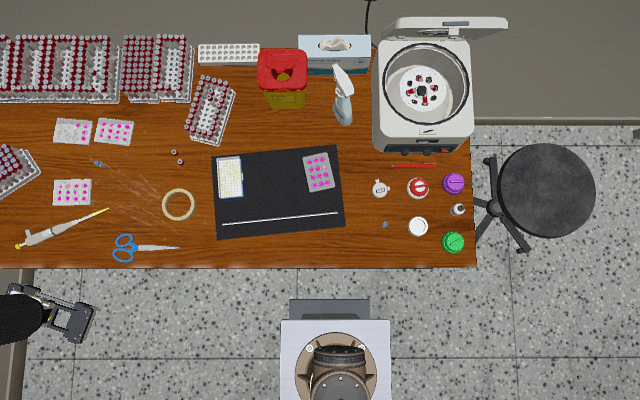

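View pics/wrist0.png

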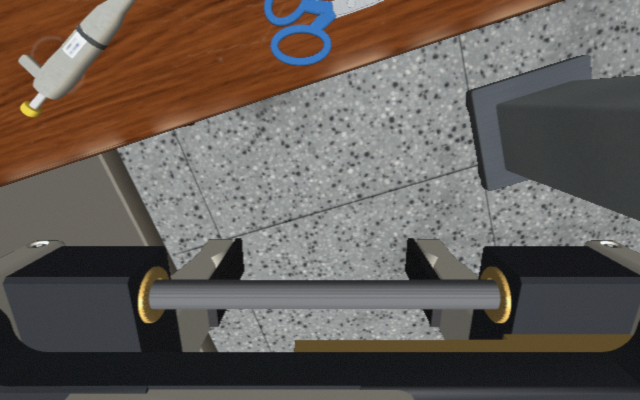

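The top view shows the mat (centre about (277,192)) with the tip box on the left (230,177) and the plate on the right (318,172). The counter is at (380,188), the red timer (418,188), the stand (418,226), the dropper (457,210) and the vial (385,224). The green and purple timers are decoys.

```bash
cat > h.py <<'E'
from plant import telemetry, optics, ctrl
import cv2, numpy as np
from scipy.spatial.transform import Rotation as R
def cam(n):
    i=optics.camera_info(n); return i['mtx'],cv2.Rodrigues(i['rvec'])[0],np.array(i['tvec'])
def ray(c,px,z):
    K,Rm,t=c; p=np.atleast_2d(np.array(px,float))
    d=np.c_[p,np.ones(len(p))]@np.linalg.inv(K).T@Rm; o=-Rm.T@t
    s=(z-o[2])/d[:,2]; return o+s[:,None]*d
def proj(c,P):
    K,Rm,t=c; q=(np.atleast_2d(P)@Rm.T+t)@K.T; return q[:,:2]/q[:,2:]
def snap(n,f):
    c=cam(n); im=optics.snapshot(n)[:,:,::-1].copy(); cv2.imwrite(f"pics/{f}.png",im); return c,im
def blobs(m,amin=20,amax=1e6):
    cs,_=cv2.findContours(m.astype(np.uint8),cv2.RETR_EXTERNAL,cv2.CHAIN_APPROX_NONE)
    return [k for k in cs if amin<=cv2.contourArea(k)<=amax]
def st():
    o=telemetry.get_obs(); print(round(o['clock'],2),o['tool_pos'].round(4),o['orientation'].round(2),'F',o['force'].round(1),'op',round(o['opening'],4),'q',o['joint_pos'].round(1)); return o
E
python3 - <<'E'
from h import *
c=cam("top"); im=cv2.imread("pics/top0.png")
hsv=cv2.cvtColor(im,cv2.COLOR_BGR2HSV)
roi=np.zeros(im.shape[:2],bool); roi[135:250,200:350]=1
dark=(im.max(2)<75)&roi
b=max(blobs(dark),key=cv2.contourArea); h=cv2.convexHull(b)
rect=cv2.minAreaRect(h); print(rect); 
q=cv2.approxPolyDP(h,6,True)[:,0]; print(q); W=ray(c,q,0.002); print(W.round(4), np.linalg.norm(np.diff(np.r_[W,W[:1]],axis=0),axis=1))
hw=ray(c,h[:,0],0.002)[:,:2].astype(np.float32); print('mat rect',cv2.minAreaRect(hw))
# white line
m=(im.min(2)>170); m2=m.copy(); m2[:]=0; m2[207:230,215:345]=m[207:230,215:345]
for k in blobs(m2,20): 
    p=k[:,0]; print('line',p.min(0),p.max(0)); lw=ray(c,p,0.002)[:,:2].astype(np.float32); print(cv2.minAreaRect(lw))
for nm,px,z in [('timer',(418,188),.035),('counter',(380,188),.024),('stand',(418,226),.022),('dropper',(457,210),.05),('vial',(385,224),.042),('pen',(414,166),.005),('tape',(178,205),.012),('plate',(318,172),.009),('tip',(230,177),.064)]:
    print(nm,ray(c,px,z).round(3))
big=cv2.resize(im[140:265,360:485],None,fx=4.8,fy=4.8,interpolation=cv2.INTER_CUBIC); cv2.imwrite("pics/crop1.png",big)
E
```

```text
((276.7254333496094, 191.6253662109375), (83.58027648925781, 129.55511474609375), 84.38241577148438)
[[336 145]
 [345 226]
 [217 239]
 [212 156]]
[[ 0.6785 -0.0066  0.002 ]
 [ 0.4258 -0.0322  0.002 ]
 [ 0.3867  0.3512  0.002 ]
 [ 0.6424  0.3763  0.002 ]] [0.25399593 0.38541471 0.25697825 0.38457486]
mat rect ((0.5335667133331299, 0.17330893874168396), (0.258635014295578, 0.3898032605648041), 5.944742679595947)
timer [[ 0.536 -0.249  0.035]]
counter [[ 0.538 -0.137  0.024]]
stand [[ 0.424 -0.248  0.022]]
dropper [[ 0.468 -0.358  0.05 ]]
vial [[ 0.427 -0.147  0.042]]
pen [[ 0.611 -0.247  0.005]]
tape [[0.488 0.47  0.012]]
plate [[0.591 0.049 0.009]]
tip [[0.563 0.306 0.064]]
```

View pics/crop1.png

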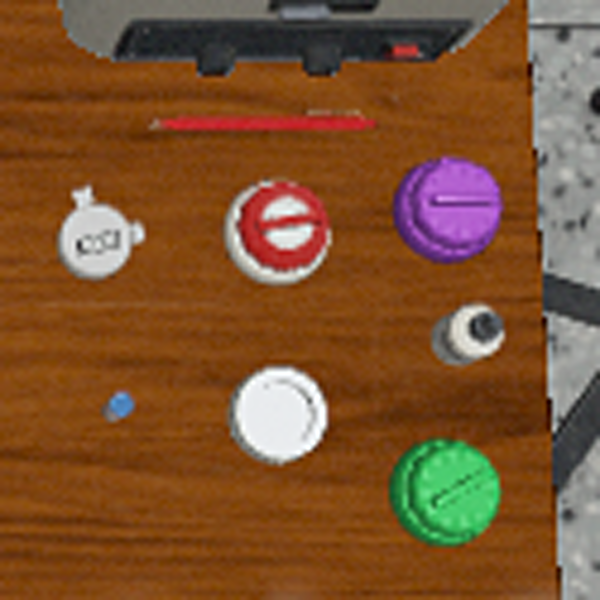

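```bash
python3 - <<'E'
from h import *
o=st(); K,Rm,t=cam("wrist"); Rt=R.from_euler('xyz',o['orientation'],degrees=True).as_matrix()
print('cam in tool',(Rt.T@(-Rm.T@t-o['tool_pos'])).round(4)); print('cam axes cols in tool\n',(Rt.T@Rm.T).round(3))
c=cam("top"); im=cv2.imread("pics/top0.png"); hsv=cv2.cvtColor(im,cv2.COLOR_BGR2HSV)
def show(nm,m,z,box):
    r=np.zeros(m.shape,bool); r[box[1]:box[3],box[0]:box[2]]=1
    k=max(blobs(m&r,4),key=cv2.contourArea); w=ray(c,k[:,0],z)[:,:2].astype(np.float32); cc,rad=cv2.minEnclosingCircle(w); print(nm,np.round(cc,4),'r',round(rad,4),cv2.minAreaRect(w)); 
H,S,V=hsv[...,0],hsv[...,1],hsv[...,2]
red=((H<8)|(H>172))&(S>150)&(V>120)
white=(S<60)&(V>150)
show('timer dial',red,.037,(400,175,435,202))
show('stand',white,.018,(400,210,435,245))
show('counter',white,.02,(365,170,400,205))
show('dropper',white,.05,(445,195,470,220))
show('vial',(H>95)&(H<125)&(S>100),.042,(375,215,395,235))
show('pen',red,.006,(385,155,445,172))
# mat pts
m=np.array([.5336,.1733]); a=np.radians(5.9); M=np.array([[np.cos(a),-np.sin(a)],[np.sin(a),np.cos(a)]])
for n,p in dict(stand=(45,0),tip=(45,130),plate=(45,-130),vial=(-85,0),counter=(-85,-130)).items(): print(n,(m+M@np.array(p)/1e3).round(4), )
E
```

```text
0.15 [0.2006 0.6441 0.2258] [ 1.7993e+02 -1.0000e-02 -1.7300e+01] F [-0.4 -0.2  0. ] op 0.0877 q [ 89.2  20.6   0.6  -0.  -70.1 -16.5]
cam in tool [ 0.0789 -0.0011 -0.1576]
cam axes cols in tool
 [[ 0.    -0.956 -0.294]
 [ 1.    -0.     0.001]
 [-0.001 -0.294  0.956]]
timer dial [ 0.5405 -0.2522] r 0.0281 ((0.5400635600090027, -0.25151461362838745), (0.053287819027900696, 0.05222714692354202), 78.47274017333984)
stand [ 0.4237 -0.2486] r 0.0295 ((0.42421895265579224, -0.24922381341457367), (0.054074931889772415, 0.05609780550003052), 44.14984130859375)
counter [ 0.5396 -0.137 ] r 0.0284 ((0.5368732810020447, -0.13474951684474945), (0.0500645637512207, 0.04581153020262718), 54.10398483276367)
dropper [ 0.4718 -0.3635] r 0.0158 ((0.4722329378128052, -0.3625490069389343), (0.029813343659043312, 0.02810409851372242), 26.10222625732422)
vial [ 0.4275 -0.1484] r 0.0062 ((0.42720478773117065, -0.14638017117977142), (0.010415536351501942, 0.01200034562498331), 26.378332138061523)
pen [ 0.6141 -0.2512] r 0.0696 ((0.6140726208686829, -0.2511751353740692), (0.006333630532026291, 0.1390482634305954), 0.10152263939380646)
stand [0.5784 0.1779]
tip [0.565  0.3072]
plate [0.5917 0.0486]
vial [0.4491 0.1646]
counter [0.4624 0.0353]
```

>>> servo_tool:
  rows:
    - [[0.032,0.02,0],[0,0,0],0]
    - [[0.032,0.02,0],[0,0,0],0]
    - [[0.032,0.02,0],[0,0,0],0]
    - [[0.032,0.02,0],[0,0,0],0]
    - [[0.032,0.02,0],[0,0,0],0]
    - [[0.032,0.02,0],[0,0,0],0]
    - [[0.032,0.02,0],[0,0,0],0]
    - [[0.032,0.02,0],[0,0,0],0]
    - [[0.032,0.02,0],[0,0,0],0]
    - [[0.032,0.02,0],[0,0,0],0]
    - [[0.032,0.02,0],[0,0,0],0]
    - [[0.032,0.02,0],[0,0,0],0]
    - [[0,0,0],[0,0,0],0]

```text
clock: 1.23
tool_pos: [0.4986, 0.2967, 0.2263]
orientation: [179.9, -0.0, -17.5]
force: [-1.0, 0.4, 0.4]
opening: 0.0877
```

>>> servo_tool:
  rows:
    - [[0.009,0.038,0],[0,0,0],0]
    - [[0.009,0.038,0],[0,0,0],0]
    - [[0.009,0.038,0],[0,0,0],0]
    - [[0.009,0.038,0],[0,0,0],0]
    - [[0.009,0.038,0],[0,0,0],0]
    - [[0.009,0.038,0],[0,0,0],0]
    - [[0.009,0.038,0],[0,0,0],0]
    - [[0.009,0.038,0],[0,0,0],0]
    - [[0.009,0.038,0],[0,0,0],0]
    - [[0.009,0.038,0],[0,0,0],0]
    - [[0.009,0.038,0],[0,0,0],0]
    - [[0.009,0.038,0],[0,0,0],0]
    - [[0.009,0.038,0],[0,0,0],0]

```text
clock: 2.32
tool_pos: [0.4602, -0.207, 0.2267]
orientation: [-180.0, -0.0, -17.3]
force: [0.9, 0.4, 0.1]
opening: 0.0881
```

>>> servo_tool:
  rows:
    - [[0,0,0],[0,0,1],0]
    - [[0,0,0],[0,0,1],0]
    - [[0,0,0],[0,0,1],0]
    - [[0,0,0],[0,0,1],0]
    - [[0,0,0],[0,0,1],0]
    - [[0,0,0],[0,0,1],0]
    - [[0,0,0],[0,0,1],0]
    - [[0,0,0],[0,0,1],0]
    - [[0,0,0],[0,0,1],0]
    - [[0,0,0],[0,0,1],0]
    - [[0,0,0],[0,0,1],0]
    - [[0,0,0],[0,0,1],0]
    - [[0,0,0],[0,0,0],0]
    - [[0,0,0],[0,0,0],0]

```text
clock: 3.48
tool_pos: [0.4607, -0.2052, 0.2265]
orientation: [180.0, 0.0, -89.1]
force: [0.2, -0.4, -0.4]
opening: 0.0876
```

```bash
python3 - <<'E'
from h import *
st(); c,im=snap("wrist","w1"); np.savez("w1.npz",K=c[0],R=c[1],t=c[2])
st()
E
```

```text
3.48 [ 0.4607 -0.2052  0.2265] [179.99   0.   -89.11] F [ 0.2 -0.4 -0.4] op 0.0876 q [ -1.7   4.3 -20.4  -0.  -65.3   2.6]
3.53 [ 0.4607 -0.2052  0.2265] [179.99   0.   -89.08] F [-0.4 -0.9  0.6] op 0.0872 q [ -1.7   4.3 -20.4  -0.  -65.3   2.6]
```

View pics/w1.png

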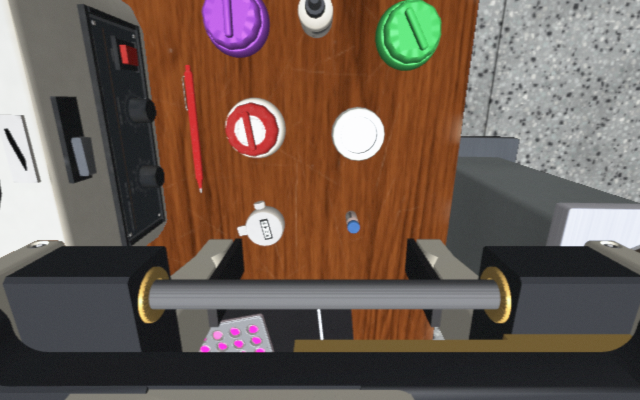

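The wrist view shows purple (235,22), dropper (316,15), green (408,33), red timer (253,128), stand (358,133), counter (264,228) and vial (353,223), with the fingers at the bottom. I'll measure these with this camera.

```bash
cat > meas.py <<'E'
from h import *
def circ(c,mask,z,box,nm=''):
    r=np.zeros(mask.shape,bool); r[max(box[1],0):box[3],max(box[0],0):box[2]]=1
    m=cv2.morphologyEx((mask&r).astype(np.uint8),cv2.MORPH_CLOSE,np.ones((3,3)))
    k=max(blobs(m,4),key=cv2.contourArea); w=ray(c,k[:,0],z)[:,:2].astype(np.float32)
    cc,rad=cv2.minEnclosingCircle(w); e=cv2.fitEllipse(w) if len(w)>5 else None
    print(nm,'minEnc',np.round(cc,4),round(rad,4),'ell',np.round(e[0],4),np.round(e[1],4),'area-r',round(float(np.sqrt(cv2.contourArea(w)/np.pi)),4)); return np.array(e[0])
def masks(im):
    hsv=cv2.cvtColor(im,cv2.COLOR_BGR2HSV); H,S,V=[hsv[...,i].astype(int) for i in range(3)]
    return dict(red=((H<8)|(H>172))&(S>150)&(V>110),white=(S<60)&(V>140),blue=(H>95)&(H<125)&(S>100),green=(H>45)&(H<85)&(S>100),purple=(H>130)&(H<160)&(S>90),dark=(V<70))
E
python3 - <<'E'
from meas import *
d=np.load("w1.npz"); c=(d['K'],d['R'],d['t']); im=cv2.imread("pics/w1.png"); M=masks(im)
circ(c,M['red'],.037,(220,90,290,165),'timer')
circ(c,M['white'],.022,(328,100,395,170),'stand')
circ(c,M['white'],.024,(232,195,290,252),'counter')
circ(c,M['blue'],.042,(340,210,370,240),'vial')
circ(c,M['green'],.03,(370,0,450,75),'green')
circ(c,M['purple'],.03,(195,0,280,60),'purple')
circ(c,M['red'],.006,(180,60,210,195),'pen')
print('drop cap/ shoulder', ray(c,[(316,18)],.054), proj(c,[[.4722,-.3625,.054],[.4722,-.3625,.08],[.4722,-.3625,0]]))
big=cv2.resize(im[0:260,190:460],None,fx=2.2,fy=2.2,interpolation=cv2.INTER_CUBIC); cv2.imwrite("pics/w1c.png",big)
E
```

```text
timer minEnc [ 0.5381 -0.253 ] 0.0278 ell [ 0.5376 -0.2529] [0.0517 0.0541] area-r 0.0264
stand minEnc [ 0.4232 -0.2487] 0.0292 ell [ 0.4233 -0.2486] [0.0561 0.0573] area-r 0.0283
counter minEnc [ 0.5363 -0.1413] 0.0293 ell [ 0.5335 -0.1394] [0.0501 0.0525] area-r 0.0243
vial minEnc [ 0.4268 -0.1464] 0.0075 ell [ 0.4262 -0.147 ] [0.0121 0.0143] area-r 0.0065
green minEnc [ 0.3787 -0.3474] 0.0333 ell [ 0.3791 -0.3471] [0.0616 0.0652] area-r 0.0317
purple minEnc [ 0.5499 -0.3565] 0.0332 ell [ 0.5489 -0.3526] [0.0533 0.0671] area-r 0.0292
pen minEnc [ 0.6104 -0.2496] 0.0686 ell [ 0.6104 -0.2533] [0.0102 0.171 ] area-r 0.0195
drop cap/ shoulder [[ 0.46982904 -0.35539188  0.054     ]] [[313.44677954   9.15614842]
 [312.48099374   0.67086863]
 [315.00660068  22.8605524 ]]
```

View pics/w1c.png

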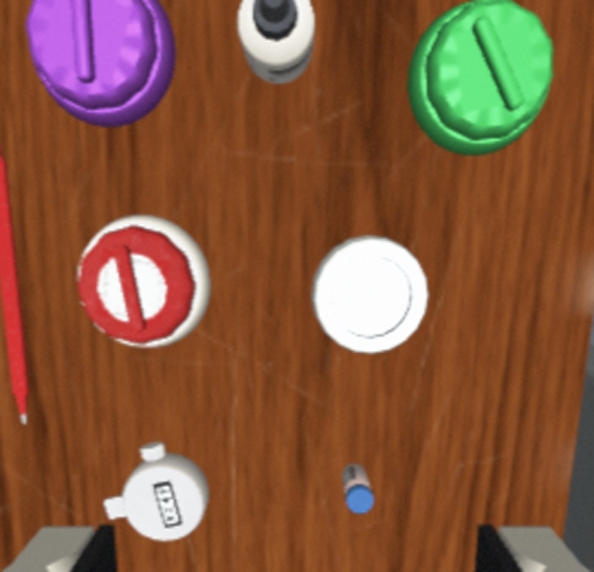

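>>> servo_tool:
  rows:
    - [[0.022,0.019,0],[0,0,0],0]
    - [[0.021,0.019,0],[0,0,0],0]
    - [[0,0,0.035],[0,0,0],0]
    - [[0,0,0.035],[0,0,0],0]
    - [[0,0,0.035],[0,0,0],0]
    - [[0,0,0.035],[0,0,0],0]
    - [[0,0,0.025],[0,0,0],0]
    - [[0,0,0.02],[0,0,0],0]
    - [[0,0,0],[0,0,0],0]
    - [[0,0,0],[0,0,0],0]

```text
clock: 4.37
tool_pos: [0.4228, -0.2488, 0.0411]
orientation: [179.9, 0.0, -89.2]
force: [0.8, 0.4, 0.7]
opening: 0.0874
```

```bash
python3 - <<'E'
from h import *
st(); c,im=snap("wrist","w2")
E
```

```text
4.37 [ 0.4228 -0.2488  0.0411] [ 1.7985e+02  1.0000e-02 -8.9170e+01] F [0.8 0.4 0.7] op 0.0874 q [ -7.4  15.4 -35.5   0.  -39.3   8.3]
```

View pics/w2.png

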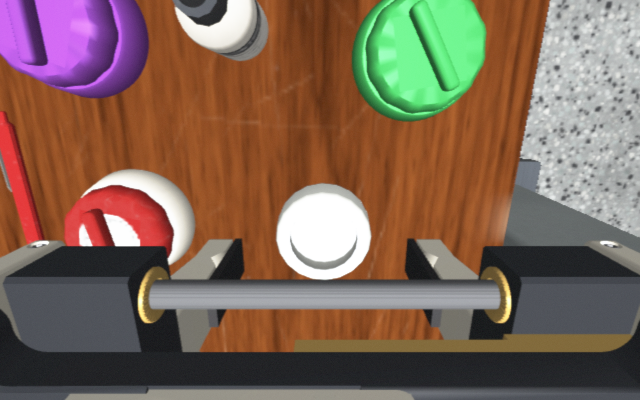

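The stand (324,230) lies centred between the fingers, so I go down and close.

>>> servo_tool:
  rows:
    - [[0,0,0.02],[0,0,0],0]
    - [[0,0,0.017],[0,0,0],0]
    - [[0,0,0],[0,0,0],0]
    - [[0,0,0],[0,0,0],0.6]
    - [[0,0,0],[0,0,0],0.6]
    - [[0,0,0],[0,0,0],0.6]
    - [[0,0,0],[0,0,0],0.6]
    - [[0,0,0],[0,0,0],0.6]
    - [[0,0,0],[0,0,0],0.6]
    - [[0,0,0],[0,0,0],0.6]

```text
clock: 5.25
tool_pos: [0.4239, -0.2489, 0.0054]
orientation: [-179.9, -0.0, -89.3]
force: [-1.2, 1.3, 8.4]
opening: 0.0583
```

>>> servo_tool:
  rows:
    - [[0,0,-0.02],[0,0,0],0.6]
    - [[0,0,-0.04],[0,0,0],0.6]
    - [[0,0,-0.04],[0,0,0],0.6]
    - [[0,0,-0.02],[0,0,0],0.6]
    - [[0,0,0],[0,0,0],0.6]

```text
clock: 5.67
tool_pos: [0.4263, -0.2495, 0.1298]
orientation: [-179.5, -0.1, -89.2]
force: [0.7, -1.1, -0.9]
opening: 0.0579
```

```bash
python3 - <<'E'
from meas import *
st(); c,im=snap("wrist","w3"); circ(c,masks(im)['white'],.13,(240,150,400,285),'stand held(z .13)')
E
```

```text
5.67 [ 0.4263 -0.2495  0.1298] [-1.7952e+02 -1.3000e-01 -8.9240e+01] F [ 0.7 -1.1 -0.9] op 0.0579 q [ -7.4   8.3 -29.8   0.1 -51.3   8.2]
stand held(z .13) minEnc [ 0.4257 -0.2469] 0.0326 ell [ 0.4259 -0.2536] [0.0485 0.0653] area-r 0.027
```

View pics/w3.png

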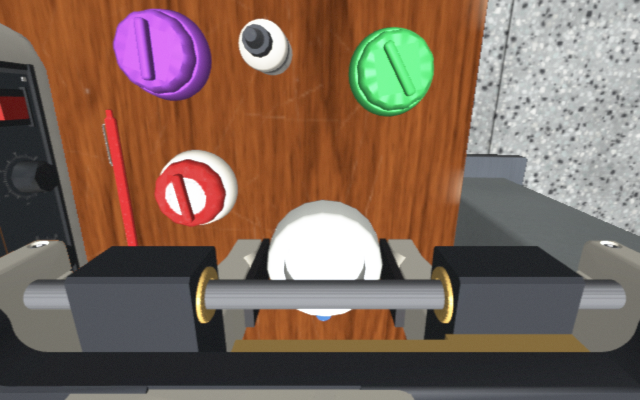

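>>> servo_tool:
  rows:
    - [[0,0,0],[0,0,-0.86],0.6]
    - [[-0.034,-0.0163,0],[0,0,0],0.6]
    - [[-0.034,-0.0163,0],[0,0,0],0.6]
    - [[-0.034,-0.0163,0],[0,0,0],0.6]
    - [[-0.034,-0.0163,0],[0,0,0],0.6]
    - [[-0.034,-0.0163,0],[0,0,0],0.6]
    - [[-0.034,-0.0163,0],[0,0,0],0.6]
    - [[-0.034,-0.0163,0],[0,0,0],0.6]
    - [[-0.034,-0.0163,0],[0,0,0],0.6]
    - [[-0.034,-0.0163,0],[0,0,0],0.6]
    - [[-0.034,-0.0163,0],[0,0,0],0.6]
    - [[-0.034,-0.0163,0],[0,0,0],0.6]
    - [[-0.034,-0.0163,0],[0,0,0],0.6]
    - [[0,0,0],[0,0,0],0.6]
    - [[0,0,0],[0,0,0],0.6]

```text
clock: 6.97
tool_pos: [0.5756, 0.1787, 0.1223]
orientation: [179.8, -0.1, -84.0]
force: [-1.3, -1.3, -0.8]
opening: 0.058
```

```bash
python3 - <<'E'
from meas import *
st(); c,im=snap("wrist","w4"); np.savez("w4.npz",K=c[0],R=c[1],t=c[2])
E
```

```text
6.97 [0.5756 0.1787 0.1223] [ 1.7983e+02 -7.0000e-02 -8.4000e+01] F [-1.3 -1.3 -0.8] op 0.058 q [ 35.8  18.8 -16.4  -0.  -54.9 -29.8]
```

View pics/w4.png

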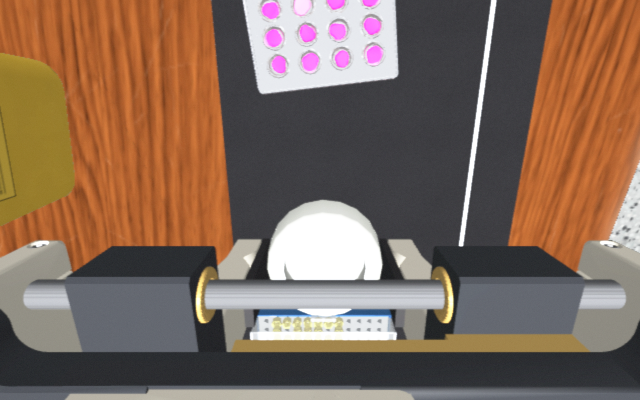

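The plate is at (320,45) ahead of the held stand, with the white line at right running from (492,0) to (462,240). I'll cross-check the mat frame with these.

```bash
python3 - <<'E'
from meas import *
d=np.load("w4.npz"); c=(d['K'],d['R'],d['t']); im=cv2.imread("pics/w4.png")
a=np.radians(5.94); m=np.array([.5336,.1733]); Mi=np.array([[np.cos(a),np.sin(a)],[-np.sin(a),np.cos(a)]])
def mat(P): return ((P[:,:2]-m)@Mi.T*1e3).round(1)
g=im.min(2); 
pts=[]
for r in range(5,235,10):
    xs=np.where(g[r,455:505]>150)[0]
    if len(xs): pts.append((455+xs.mean(),r))
print('line in mat',mat(ray(c,pts,.002))[[0,8,-1]])
dk=(im.max(2)<75)
for r in (60,120,180): 
    xs=np.where(dk[r])[0]; xs=xs[(xs>200)&(xs<560)]; print('edges',mat(ray(c,[(xs.min(),r),(xs.max(),r)],.002)))
print('plate front corners',mat(ray(c,[(262,93),(398,76)],.009)))
E
```

```text
line in mat [[ -86.6 -147.2]
 [ -86.8  -89.7]
 [ -86.8   32.4]]
edges [[ 126.8 -108.2]
 [-130.5 -108.6]]
edges [[ 126.2  -61.8]
 [-130.4  -62.1]]
edges [[ 126.5  -10.3]
 [-130.2  -10.3]]
plate front corners [[ 91.2 -83.2]
 [-16.4 -96. ]]
```

>>> servo_tool:
  rows:
    - [[0,0,0.03],[0,0,0],0.6]
    - [[0,0,0.03],[0,0,0],0.6]
    - [[0,0,0.025],[0,0,0],0.6]
    - [[0,0,0.015],[0,0,0],0.6]
    - [[0,0,0.008],[0,0,0],0.6]
    - [[0,0,0.004],[0,0,0],0.6]
    - [[0,0,0.002],[0,0,0],0.6]
    - [[0,0,0],[0,0,0],0.6]
    - [[0,0,0],[0,0,0],0.6]

```text
clock: 7.77
tool_pos: [0.5768, 0.1773, 0.0116]
orientation: [-179.9, 0.0, -84.1]
force: [1.2, 0.7, -0.7]
opening: 0.058
```

>>> servo_tool:
  rows:
    - [[0,0,0.003],[0,0,0],0.6]
    - [[0,0,0],[0,0,0],0.6]
    - [[0,0,0],[0,0,0],0.6]

```text
clock: 8.02
tool_pos: [0.5763, 0.1772, 0.0079]
orientation: [-180.0, 0.0, -84.1]
force: [-0.2, -0.1, -1.6]
opening: 0.0578
```

Contact is near, so I release and lift.

>>> servo_tool:
  rows:
    - [[0,0,0],[0,0,0],0.3]
    - [[0,0,0],[0,0,0],0]
    - [[0,0,0],[0,0,0],0]
    - [[0,0,0],[0,0,0],0]
    - [[0,0,0],[0,0,0],0]
    - [[0,0,-0.03],[0,0,0],0]
    - [[0,0,-0.04],[0,0,0],0]
    - [[0,0,-0.04],[0,0,0],0]
    - [[0,0,-0.04],[0,0,0],0]
    - [[0,0,-0.03],[0,0,0],0]
    - [[0,0,0],[0,0,0],0]
    - [[0,0,0],[0,0,0],0]

```text
clock: 9.02
tool_pos: [0.5772, 0.1777, 0.1902]
orientation: [-179.8, 0.1, -84.1]
force: [-0.2, -1.7, -0.7]
opening: 0.0875
```

```bash
python3 - <<'E'
from meas import *
st(); c,im=snap("wrist","w5"); np.savez("w5.npz",K=c[0],R=c[1],t=c[2])
w=masks(im)['white']; circ(c,w,.024,(250,150,400,285),'stand')
c2,im2=snap("top","t5")
E
```

```text
9.02 [0.5772 0.1777 0.1902] [-1.7975e+02  1.3000e-01 -8.4130e+01] F [-0.2 -1.7 -0.7] op 0.0875 q [ 35.6  15.2 -11.9   0.  -62.6 -29.8]
stand minEnc [0.5757 0.1759] 0.0303 ell [0.5759 0.176 ] [0.057  0.0595] area-r 0.0291
```

View pics/w5.png

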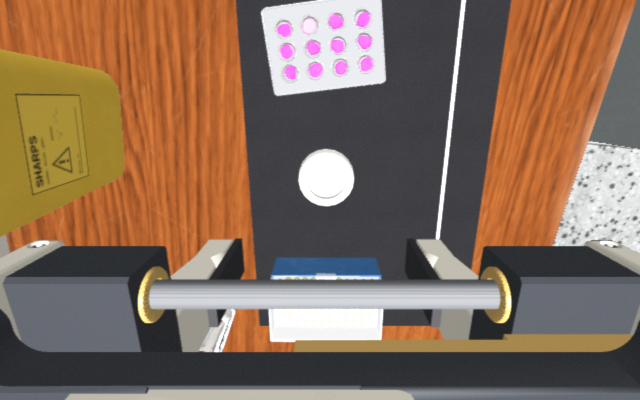

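>>> servo_tool:
  rows:
    - [[0,0,0],[0,0,-1],0]
    - [[0,0,0],[0,0,-1],0]
    - [[0,0,0],[0,0,-1],0]
    - [[0,0,0],[0,0,-1],0]
    - [[0,0,0],[0,0,-1],0]
    - [[0,0,0],[0,0,-1],0]
    - [[0,0,0],[0,0,-1],0]
    - [[0,0,0],[0,0,-1],0]
    - [[0,0,0],[0,0,-1],0]
    - [[0,0,0],[0,0,-1],0]
    - [[0,0,0],[0,0,-1],0]
    - [[0,0,0],[0,0,-1],0]
    - [[0,0,0],[0,0,-1],0]
    - [[0,0,0],[0,0,-1],0]
    - [[0,0,0],[0,0,-1],0]
    - [[0,0,0],[0,0,0],0]
    - [[0,0,0],[0,0,0],0]

```text
clock: 10.53
tool_pos: [0.5757, 0.1768, 0.1861]
orientation: [179.9, 0.1, 5.7]
force: [0.3, -0.1, 0.0]
opening: 0.0876
```

```bash
python3 - <<'E'
from meas import *
st(); c,im=snap("wrist","w6"); np.savez("w6.npz",K=c[0],R=c[1],t=c[2])
w=masks(im)['white']; circ(c,w,.024,(250,150,400,245),'stand')
E
```

```text
10.53 [0.5757 0.1768 0.1861] [1.7993e+02 1.3000e-01 5.6800e+00] F [ 0.3 -0.1  0. ] op 0.0876 q [ 35.6  15.5 -12.   -0.  -62.6  60. ]
stand minEnc [0.5781 0.1788] 0.03 ell [0.5779 0.1786] [0.0562 0.0591] area-r 0.0288
```

View pics/w6.png

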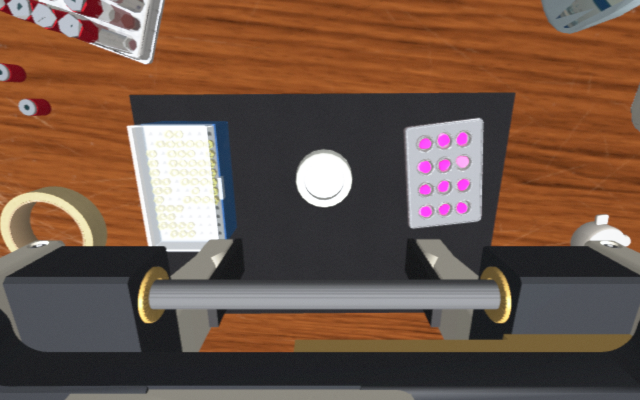

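>>> servo_tool:
  rows:
    - [[0,0,0.04],[0,0,0],0]
    - [[0,0,0.04],[0,0,0],0]
    - [[0,0,0.04],[0,0,0],0]
    - [[0,0,0.03],[0,0,0],0]
    - [[0,0,0.016],[0,0,0],0]
    - [[0,0,0.007],[0,0,0],0]
    - [[0,0,0],[0,0,0],0]
    - [[0,0,0],[0,0,0],0.5]
    - [[0,0,0],[0,0,0],0.5]
    - [[0,0,0],[0,0,0],0.5]
    - [[0,0,0],[0,0,0],0.5]
    - [[0,0,0],[0,0,0],0.5]
    - [[0,0,0],[0,0,0],0.5]

```text
clock: 11.67
tool_pos: [0.5767, 0.1774, 0.0156]
orientation: [-180.0, -0.1, 5.9]
force: [-1.9, 0.6, 5.3]
opening: 0.0573
```

>>> servo_tool:
  rows:
    - [[0,0,0],[0,0,0],0.3]
    - [[0,0,0],[0,0,0],0]
    - [[0,0,0],[0,0,0],0]
    - [[0,0,0],[0,0,0],0]
    - [[0,0,-0.03],[0,0,0],0]
    - [[0,0,-0.04],[0,0,0],0]
    - [[0,0,-0.04],[0,0,0],0]
    - [[0,0,-0.04],[0,0,0],0]
    - [[0,0,-0.03],[0,0,0],0]
    - [[0,0,0],[0,0,0],0]
    - [[0,0,0],[0,0,0],0]

```text
clock: 12.58
tool_pos: [0.5771, 0.1777, 0.1969]
orientation: [-179.9, -0.2, 5.9]
force: [-0.1, 0.6, -1.3]
opening: 0.0877
```

```bash
python3 - <<'E'
from meas import *
st(); c,im=snap("wrist","w7"); np.savez("w7.npz",K=c[0],R=c[1],t=c[2])
w=masks(im)['white']; circ(c,w,.024,(250,150,400,245),'stand')
E
```

```text
12.58 [0.5771 0.1777 0.1969] [-179.87   -0.22    5.87] F [-0.1  0.6 -1.3] op 0.0877 q [ 35.6  14.9 -11.3   0.  -63.5  60.2]
stand minEnc [0.5779 0.1784] 0.03 ell [0.5778 0.1786] [0.0565 0.059 ] area-r 0.0289
```

View pics/w7.png

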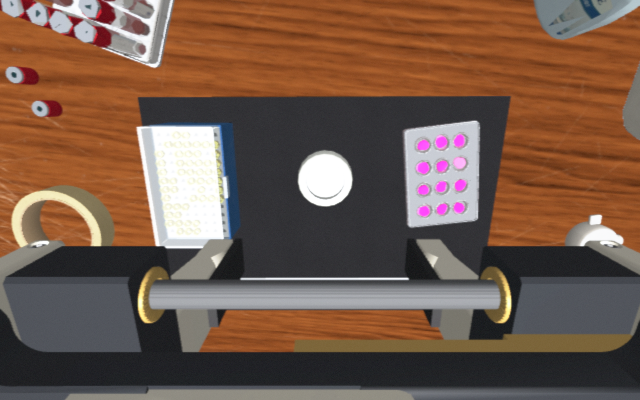

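>>> servo_tool:
  rows:
    - [[-0.0116,0.0374,0],[0,0,0],0]
    - [[-0.0116,0.0374,0],[0,0,0],0]
    - [[-0.0116,0.0374,0],[0,0,0],0]
    - [[-0.0116,0.0374,0],[0,0,0],0]
    - [[-0.0116,0.0374,0],[0,0,0],0]
    - [[-0.0116,0.0374,0],[0,0,0],0]
    - [[-0.0116,0.0374,0],[0,0,0],0]
    - [[-0.0116,0.0374,0],[0,0,0],0]
    - [[-0.0116,0.0374,0],[0,0,0],0]
    - [[-0.0116,0.0374,0],[0,0,0],0]
    - [[-0.0116,0.0374,0],[0,0,0],0]
    - [[-0.0116,0.0374,0],[0,0,0],0]
    - [[-0.0116,0.0374,0],[0,0,0],0]
    - [[-0.0116,0.0374,0],[0,0,0],0]
    - [[0,0,0],[0,0,0],0]
    - [[0,0,0],[0,0,0],0]
    - [[0,0,0],[0,0,0],0]

```text
clock: 14.05
tool_pos: [0.4673, -0.3602, 0.1928]
orientation: [-179.9, 0.2, 5.8]
force: [-0.0, 0.4, -0.0]
opening: 0.0877
```

```bash
python3 - <<'E'
from meas import *
st(); c,im=snap("wrist","w8"); np.savez("w8.npz",K=c[0],R=c[1],t=c[2])
print(proj(c,[[.4722,-.3625,.054],[.4722,-.3625,.08],[.4722,-.3625,0]]))
E
```

```text
14.05 [ 0.4673 -0.3602  0.1928] [-1.7991e+02  1.5000e-01  5.7900e+00] F [-0.   0.4 -0. ] op 0.0877 q [-18.7  14.1 -13.   -0.  -63.1 114.5]
[[328.61952918 182.35751719]
 [328.97594732 189.72529857]
 [328.03783703 170.33293093]]
```

View pics/w8.png

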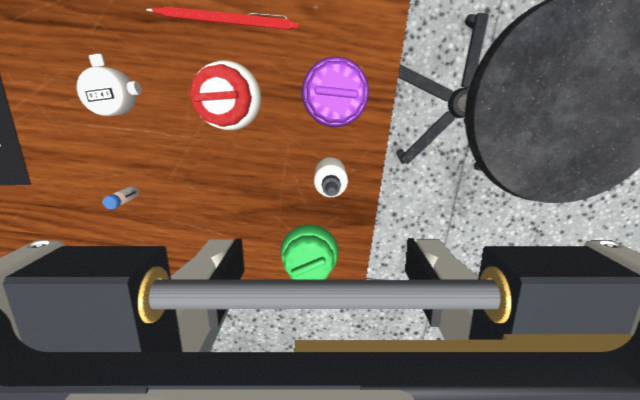

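```bash
python3 - <<'E'
from meas import *
d=np.load("w8.npz"); c=(d['K'],d['R'],d['t']); im=cv2.imread("pics/w8.png")
cv2.imwrite("pics/w8c.png",cv2.resize(im[140:220,290:380],None,fx=6,fy=6,interpolation=cv2.INTER_CUBIC))
M=masks(im); 
circ(c,M['white'],.054,(305,150,360,205),'shoulder')
circ(c,M['dark'],.075,(315,165,350,200),'cap')
circ(c,M['red'],.037,(185,55,265,135),'timer')
circ(c,M['white'],.024,(70,50,145,120),'counter')
E
```

```text
shoulder minEnc [ 0.4772 -0.3634] 0.019 ell [ 0.4768 -0.3637] [0.0308 0.0375] area-r 0.0169
cap minEnc [ 0.4742 -0.3628] 0.0042 ell [ 0.4751 -0.3622] [0.0037 0.0077] area-r 0.0021
timer minEnc [ 0.5395 -0.2542] 0.0282 ell [ 0.5398 -0.2543] [0.0521 0.0551] area-r 0.0268
counter minEnc [ 0.5365 -0.1424] 0.03 ell [ 0.5353 -0.1405] [0.0516 0.0535] area-r 0.025
```

View pics/w8c.png

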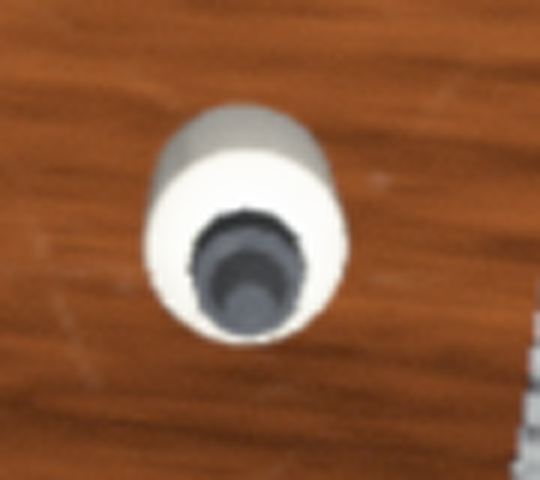

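>>> servo_tool:
  rows:
    - [[0.0034,0.005,0.02],[0,0,0],0]
    - [[0,0,0.04],[0,0,0],0]
    - [[0,0,0.04],[0,0,0],0]
    - [[0,0,0.04],[0,0,0],0]
    - [[0,0,0.023],[0,0,0],0]
    - [[0,0,0.01],[0,0,0],0]
    - [[0,0,0],[0,0,0],0]
    - [[0,0,0],[0,0,0],0]
    - [[0,0,0],[0,0,0],0]

```text
clock: 14.85
tool_pos: [0.4738, -0.3651, 0.0236]
orientation: [179.9, -0.1, 5.9]
force: [2.0, 0.8, 0.6]
opening: 0.0875
```

```bash
python3 - <<'E'
from meas import *
st(); c,im=snap("wrist","w9")
E
```

```text
14.85 [ 0.4738 -0.3651  0.0236] [ 1.7991e+02 -1.5000e-01  5.9400e+00] F [2.  0.8 0.6] op 0.0875 q [-18.9  24.9 -22.8   0.  -42.1 114.8]
```

View pics/w9.png

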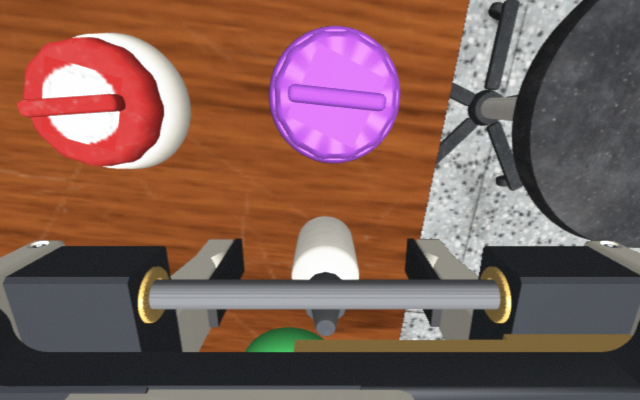

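The bottle stands centred between the fingers at (325,270), so I grip and lift.

>>> servo_tool:
  rows:
    - [[0,0,0.002],[0,0,0],0.4]
    - [[0,0,0],[0,0,0],0.8]
    - [[0,0,0],[0,0,0],0.8]
    - [[0,0,0],[0,0,0],0.8]
    - [[0,0,0],[0,0,0],0.8]
    - [[0,0,0],[0,0,0],0.8]
    - [[0,0,0],[0,0,0],0.8]
    - [[0,0,0],[0,0,0],0.8]

```text
clock: 15.57
tool_pos: [0.472, -0.365, 0.0195]
orientation: [-180.0, 0.0, 5.9]
force: [-1.1, -0.2, -1.3]
opening: 0.0397
```

>>> servo_tool:
  rows:
    - [[0,0,-0.02],[0,0,0],0.8]
    - [[0,0,-0.03],[0,0,0],0.8]
    - [[0,0,-0.035],[0,0,0],0.8]
    - [[0,0,-0.03],[0,0,0],0.8]
    - [[0,0,0],[0,0,0],0.8]

```text
clock: 15.98
tool_pos: [0.4753, -0.3668, 0.1413]
orientation: [179.7, -0.5, 5.9]
force: [0.9, 0.3, 1.0]
opening: 0.0285
```

```bash
python3 - <<'E'
from meas import *
st(); c,im=snap("wrist","w10"); c2,im2=snap("scene","s10")
cv2.imwrite("pics/s10c.png",cv2.resize(im2[180:360,340:580],None,fx=3,fy=3))
E
```

```text
15.98 [ 0.4753 -0.3668  0.1413] [179.67  -0.46   5.94] F [0.9 0.3 1. ] op 0.0285 q [-1.900e+01  1.710e+01 -1.620e+01  1.000e-01 -5.610e+01  1.148e+02]
```

View pics/w10.png

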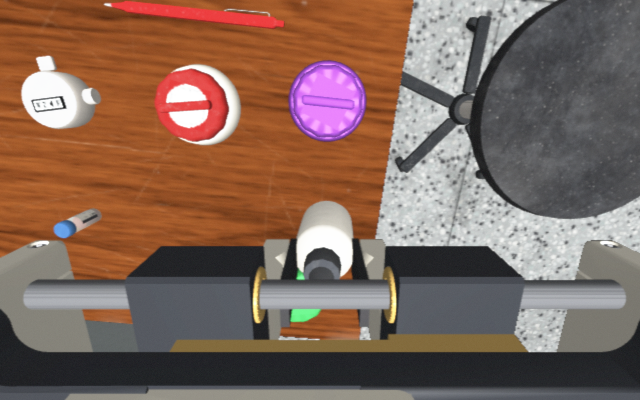

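View pics/s10c.png

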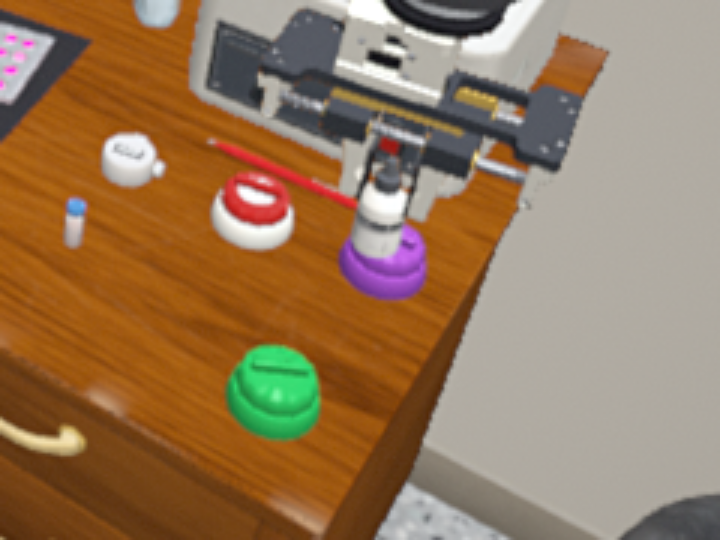

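```bash
python3 - <<'E'
from meas import *
o=st(); c=cam("wrist"); Rt=R.from_euler('xyz',o['orientation'],degrees=True).as_matrix()
im=cv2.imread("pics/w10.png"); v=im.copy()
for dx in (0,.01,.02):
    for h in (0,-.02,-.034,-.04,-.06):
        p=proj(c,o['tool_pos']+Rt@np.array([dx,0,h]))[0]; print(dx,h,p.round(0))
cv2.imwrite("pics/w10c.png",cv2.resize(im[180:330,250:400],None,fx=4,fy=4,interpolation=cv2.INTER_CUBIC))
E
```

```text
16.08 [ 0.4729 -0.3652  0.136 ] [ 1.7993e+02 -1.7000e-01  5.8600e+00] F [ 0.4 -0.1 -0.4] op 0.0289 q [-19.   17.4 -16.5  -0.  -55.9 114.8]
0 0 [326. 254.]
0 -0.02 [327. 273.]
0 -0.034 [327. 290.]
0 -0.04 [327. 298.]
0 -0.06 [328. 330.]
0.01 0 [326. 237.]
0.01 -0.02 [327. 254.]
0.01 -0.034 [327. 269.]
0.01 -0.04 [327. 276.]
0.01 -0.06 [328. 306.]
0.02 0 [326. 219.]
0.02 -0.02 [327. 235.]
0.02 -0.034 [327. 248.]
0.02 -0.04 [327. 254.]
0.02 -0.06 [328. 281.]
```

View pics/w10c.png

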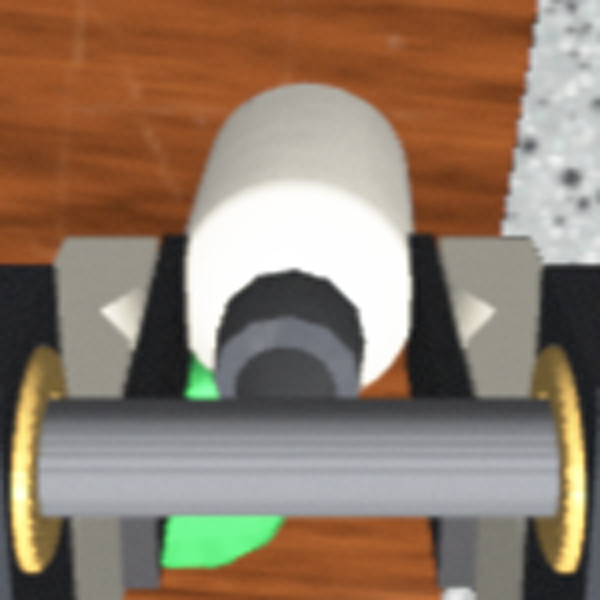

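The bottle was lifted before the fingers had fully shut. It is now held near the shoulder, with the body below the fingertips in the scene crop at (380,220). I'll lower it back slowly and regrip.

>>> servo_tool:
  rows:
    - [[0,0,0.015],[0,0,0],0.8]
    - [[0,0,0.02],[0,0,0],0.8]
    - [[0,0,0.015],[0,0,0],0.8]
    - [[0,0,0.005],[0,0,0],0.8]
    - [[0,0,0.003],[0,0,0],0.8]
    - [[0,0,0],[0,0,0],0.8]
    - [[0,0,0],[0,0,0],0.8]

```text
clock: 16.67
tool_pos: [0.4724, -0.3651, 0.0768]
orientation: [180.0, -0.0, 5.9]
force: [0.4, 1.5, -0.3]
opening: 0.0288
```

```bash
python3 - <<'E'
from meas import *
st(); c2,im2=snap("scene","s11")
cv2.imwrite("pics/s11c.png",cv2.resize(im2[220:320,400:520],None,fx=6,fy=6,interpolation=cv2.INTER_CUBIC))
for z in (0,.054,.08): print(proj(c2,[[.472,-.365,z]]))
E
```

```text
16.67 [ 0.4724 -0.3651  0.0768] [179.99  -0.     5.88] F [ 0.4  1.5 -0.3] op 0.0288 q [-19.   21.1 -20.1   0.  -48.8 114.8]
[[453.58666823 290.88985171]]
[[458.42690019 274.53398979]]
[[460.87480633 266.26215175]]
```

View pics/s11c.png

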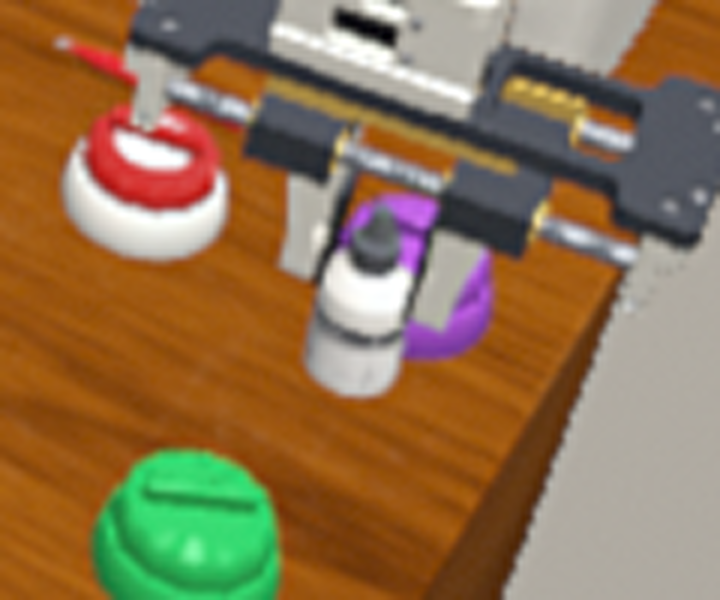

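>>> servo_tool:
  rows:
    - [[0,0,0.01],[0,0,0],0.8]
    - [[0,0,0.008],[0,0,0],0.8]
    - [[0,0,0.004],[0,0,0],0.8]
    - [[0,0,0],[0,0,0],0.8]
    - [[0,0,0],[0,0,0],0.8]

```text
clock: 17.13
tool_pos: [0.4718, -0.3649, 0.0541]
orientation: [-180.0, 0.1, 5.9]
force: [0.4, -0.2, -0.5]
opening: 0.0291
```

>>> servo_tool:
  rows:
    - [[0,0,0.002],[0,0,0],0.8]
    - [[0,0,0.002],[0,0,0],0.8]
    - [[0,0,0],[0,0,0],0.8]

```text
clock: 17.38
tool_pos: [0.4721, -0.3649, 0.0504]
orientation: [-180.0, 0.0, 5.9]
force: [-0.6, 0.1, -1.0]
opening: 0.029
```

```bash
python3 - <<'E'
from meas import *
st(); c2,im2=snap("scene","s12")
cv2.imwrite("pics/s12c.png",cv2.resize(im2[220:320,400:520],None,fx=6,fy=6,interpolation=cv2.INTER_CUBIC))
E
```

```text
17.38 [ 0.4721 -0.3649  0.0504] [-179.99    0.      5.87] F [-0.6  0.1 -1. ] op 0.029 q [-19.   22.9 -21.5  -0.  -45.6 114.8]
```

View pics/s12c.png

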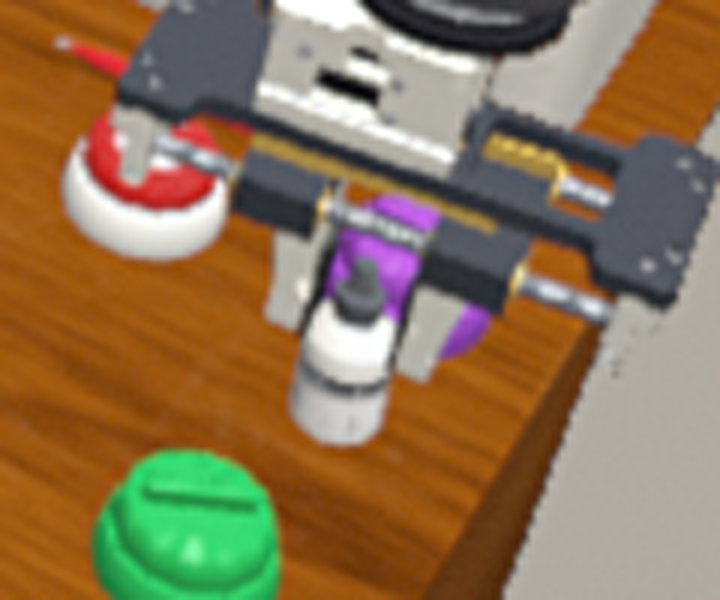

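```bash
python3 - <<'E'
from meas import *
for f in ("scene0","s11","s12"):
    im=cv2.imread(f"pics/{f}.png"); cv2.imwrite(f"pics/{f}_d.png",cv2.resize(im[250:310,430:490],None,fx=6,fy=6,interpolation=cv2.INTER_CUBIC))
cv2.imwrite("pics/cmp.png",np.hstack([cv2.imread(f"pics/{f}_d.png") for f in ("scene0","s12")]))
E
```

```text
(no output)
```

View pics/cmp.png

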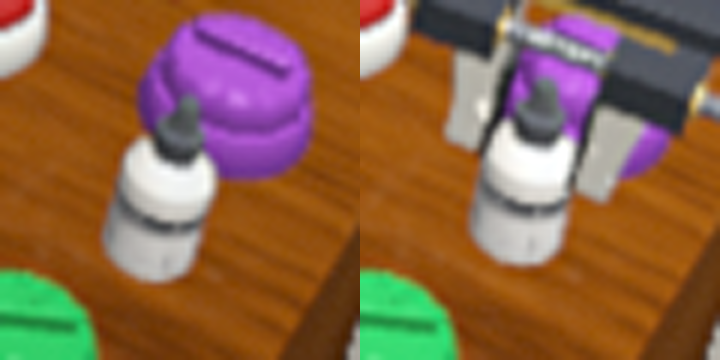

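>>> servo_tool:
  rows:
    - [[0,0,0.004],[0,0,0],0.8]
    - [[0,0,0.003],[0,0,0],0.8]
    - [[0,0,0],[0,0,0],0.8]
    - [[0,0,0],[0,0,0],0.8]

```text
clock: 17.77
tool_pos: [0.472, -0.3649, 0.0434]
orientation: [-180.0, 0.0, 5.9]
force: [0.5, -0.7, -0.1]
opening: 0.0287
```

>>> servo_tool:
  rows:
    - [[0,0,0.002],[0,0,0],0.8]
    - [[0,0,0],[0,0,0],0.8]
    - [[0,0,0],[0,0,0],0.8]

```text
clock: 18.02
tool_pos: [0.4729, -0.3653, 0.0429]
orientation: [179.9, -0.1, 5.9]
force: [-1.6, 1.1, 8.6]
opening: 0.0286
```

Contact at 8.6 N, so the bottle is on the desk. I release gently.

>>> servo_tool:
  rows:
    - [[0,0,0],[0,0,0],0.6]
    - [[0,0,0],[0,0,0],0.5]
    - [[0,0,0],[0,0,0],0.4]
    - [[0,0,0],[0,0,0],0.2]
    - [[0,0,0],[0,0,0],0]
    - [[0,0,0],[0,0,0],0]
    - [[0,0,0],[0,0,0],0]

```text
clock: 18.6
tool_pos: [0.472, -0.3649, 0.0414]
orientation: [-180.0, 0.0, 5.9]
force: [0.1, 0.2, 0.5]
opening: 0.069
```

```bash
python3 - <<'E'
from meas import *
o=st(); c,im=snap("wrist","w13"); c2,im2=snap("scene","s13")
cv2.imwrite("pics/c13.png",np.hstack([cv2.resize(im[170:350,220:430],None,fx=2,fy=2),cv2.resize(im2[250:310,430:490],None,fx=6,fy=6,interpolation=cv2.INTER_CUBIC)]))
E
```

```text
18.6 [ 0.472  -0.3649  0.0414] [-1.7999e+02  1.0000e-02  5.8700e+00] F [0.1 0.2 0.5] op 0.069 q [-19.   23.5 -22.   -0.  -44.5 114.8]
```

View pics/c13.png

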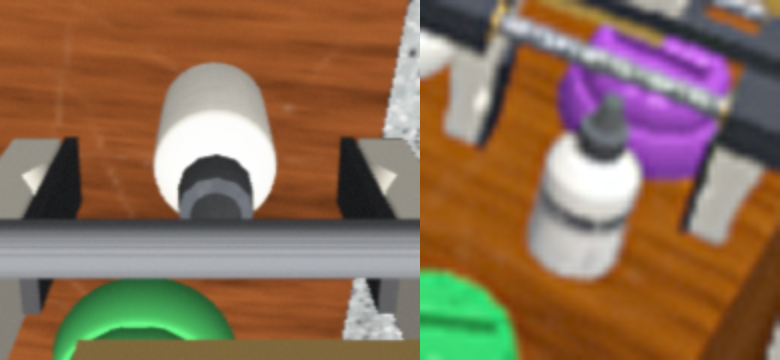

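>>> servo_tool:
  rows:
    - [[0.005,0,0],[0,0,0],0]
    - [[0,0,0.01],[0,0,0],0]
    - [[0,0,0.009],[0,0,0],0]
    - [[0,0,0.004],[0,0,0],0]
    - [[0,0,0],[0,0,0],0.4]
    - [[0,0,0],[0,0,0],0.7]
    - [[0,0,0],[0,0,0],0.8]
    - [[0,0,0],[0,0,0],0.8]
    - [[0,0,0],[0,0,0],0.8]
    - [[0,0,0],[0,0,0],0.8]
    - [[0,0,0],[0,0,0],0.8]
    - [[0,0,0],[0,0,0],0.8]
    - [[0,0,0],[0,0,0],0.8]
    - [[0,0,0],[0,0,0],0.8]
    - [[0,0,0],[0,0,0],0.8]
    - [[0,0,0],[0,0,0],0.8]

```text
clock: 20.03
tool_pos: [0.4772, -0.3645, 0.0187]
orientation: [180.0, -0.0, 5.9]
force: [0.5, 0.4, 1.2]
opening: 0.0313
```

>>> servo_tool:
  rows:
    - [[0,0,0],[0,0,0],0.8]
    - [[0,0,0],[0,0,0],0.8]

```text
clock: 20.2
tool_pos: [0.4772, -0.3645, 0.0187]
orientation: [180.0, -0.0, 5.9]
force: [-0.6, 0.5, 2.3]
opening: 0.0314
```

>>> servo_tool:
  rows:
    - [[0,0,-0.01],[0,0,0],0.8]
    - [[0,0,-0.02],[0,0,0],0.8]
    - [[0,0,-0.03],[0,0,0],0.8]
    - [[0,0,-0.035],[0,0,0],0.8]
    - [[0,0,-0.02],[0,0,0],0.8]
    - [[0,0,0],[0,0,0],0.8]
    - [[0,0,0],[0,0,0],0.8]

```text
clock: 20.78
tool_pos: [0.4778, -0.3646, 0.1356]
orientation: [179.9, -0.2, 5.9]
force: [0.2, -0.8, -1.2]
opening: 0.0312
```

```bash
python3 - <<'E'
from meas import *
o=st(); c,im=snap("wrist","w14"); c2,im2=snap("scene","s14")
cv2.imwrite("pics/c14.png",np.hstack([cv2.resize(im[170:350,220:430],None,fx=2,fy=2),cv2.resize(im2[220:310,420:510],None,fx=4,fy=4,interpolation=cv2.INTER_CUBIC)]))
E
```

```text
20.78 [ 0.4778 -0.3646  0.1356] [179.92  -0.19   5.87] F [ 0.2 -0.8 -1.2] op 0.0312 q [-18.7  17.7 -16.1  -0.  -56.  114.6]
```

View pics/c14.png

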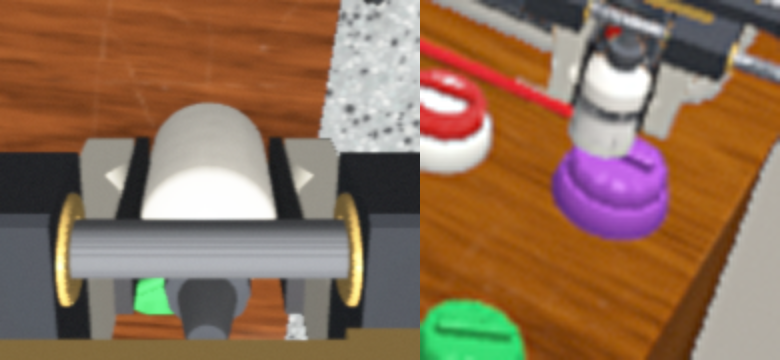

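>>> servo_tool:
  rows:
    - [[0.0033,-0.0373,0],[0,0,0],0.8]
    - [[0.0033,-0.0373,0],[0,0,0],0.8]
    - [[0.0033,-0.0373,0],[0,0,0],0.8]
    - [[0.0033,-0.0373,0],[0,0,0],0.8]
    - [[0.0033,-0.0373,0],[0,0,0],0.8]
    - [[0.0033,-0.0373,0],[0,0,0],0.8]
    - [[0.0033,-0.0373,0],[0,0,0],0.8]
    - [[0.0033,-0.0373,0],[0,0,0],0.8]
    - [[0.0033,-0.0373,0],[0,0,0],0.8]
    - [[0.0033,-0.0373,0],[0,0,0],0.8]
    - [[0.0033,-0.0373,0],[0,0,0],0.8]
    - [[0.0033,-0.0373,0],[0,0,0],0.8]
    - [[0.0033,-0.0373,0],[0,0,0],0.8]
    - [[0.0033,-0.0373,0],[0,0,0],0.8]
    - [[0,0,0.03],[0,0,0],0.8]
    - [[0,0,0.03],[0,0,0],0.8]
    - [[0,0,0.03],[0,0,0],0.8]
    - [[0,0,0.01],[0,0,0],0.8]
    - [[0,0,0],[0,0,0],0.8]
    - [[0,0,0],[0,0,0],0.8]

```text
clock: 22.55
tool_pos: [0.4689, 0.159, 0.0325]
orientation: [179.9, 0.2, 5.9]
force: [-0.6, 0.7, 0.0]
opening: 0.0313
```

>>> servo_tool:
  rows:
    - [[0,0,0.007],[0,0,0],0.8]
    - [[0,0,0.003],[0,0,0],0.8]
    - [[0,0,0],[0,0,0],0.8]
    - [[0,0,0],[0,0,0],0.8]

```text
clock: 22.88
tool_pos: [0.4698, 0.1598, 0.024]
orientation: [-180.0, -0.0, 5.9]
force: [0.5, -0.1, 0.6]
opening: 0.0319
```

>>> servo_tool:
  rows:
    - [[0,0,0.002],[0,0,0],0.8]
    - [[0,0,0],[0,0,0],0.8]
    - [[0,0,0],[0,0,0],0.8]

```text
clock: 23.13
tool_pos: [0.4697, 0.1598, 0.0218]
orientation: [-180.0, -0.0, 5.9]
force: [0.5, 0.3, 0.2]
opening: 0.0312
```

>>> servo_tool:
  rows:
    - [[0,0,0.002],[0,0,0],0.8]
    - [[0,0,0],[0,0,0],0.8]
    - [[0,0,0],[0,0,0],0.8]

```text
clock: 23.38
tool_pos: [0.47, 0.16, 0.0205]
orientation: [-180.0, -0.1, 5.9]
force: [-3.1, -1.1, 10.9]
opening: 0.0315
```

>>> servo_tool:
  rows:
    - [[0,0,0],[0,0,0],0.6]
    - [[0,0,-0.002],[0,0,0],0.4]
    - [[0,0,0],[0,0,0],0.2]
    - [[0,0,0],[0,0,0],0]
    - [[0,0,0],[0,0,0],0]
    - [[0,0,0],[0,0,0],0]
    - [[0,0,0],[0,0,0],0]
    - [[0,0,0],[0,0,0],0]

```text
clock: 24.05
tool_pos: [0.4696, 0.1597, 0.0215]
orientation: [180.0, 0.0, 5.9]
force: [-0.2, -0.3, 1.2]
opening: 0.0764
```

>>> servo_tool:
  rows:
    - [[0,0,0],[0,0,1],0]
    - [[0,0,0],[0,0,1],0]
    - [[0,0,0],[0,0,1],0]
    - [[0,0,0],[0,0,1],0]
    - [[0,0,0],[0,0,1],0]
    - [[0,0,0],[0,0,1],0]
    - [[0,0,0],[0,0,1],0]
    - [[0,0,0],[0,0,1],0]
    - [[0,0,0],[0,0,1],0]
    - [[0,0,0],[0,0,1],0]
    - [[0,0,0],[0,0,1],0]
    - [[0,0,0],[0,0,1],0]
    - [[0,0,0],[0,0,1],0]
    - [[0,0,0],[0,0,1],0]
    - [[0,0,0],[0,0,1],0]
    - [[0,0,0],[0,0,0],0]
    - [[0,0,0],[0,0,0],0]

```text
clock: 25.47
tool_pos: [0.4696, 0.1597, 0.0215]
orientation: [180.0, -0.0, -83.9]
force: [0.2, 0.4, -0.2]
opening: 0.0878
```

```bash
python3 - <<'E'
from meas import *
o=st(); c,im=snap("wrist","w15"); c2,im2=snap("scene","s15")
cv2.imwrite("pics/c15.png",np.hstack([cv2.resize(im[170:350,220:430],None,fx=2,fy=2),cv2.resize(im2[150:240,240:330],None,fx=4,fy=4,interpolation=cv2.INTER_CUBIC)]))
E
```

```text
25.47 [0.4696 0.1597 0.0215] [180.    -0.   -83.95] F [ 0.2  0.4 -0.2] op 0.0878 q [ 41.5  17.6 -35.9   0.  -36.5 -35.5]
```

View pics/c15.png

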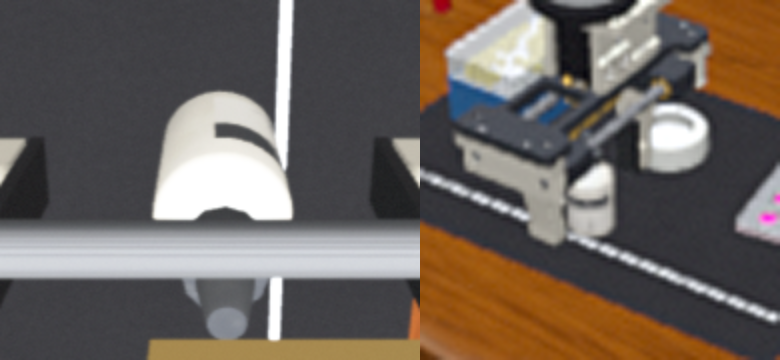

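>>> servo_tool:
  rows:
    - [[0,0,0],[0,0,0],0.3]
    - [[0,0,0],[0,0,0],0.45]
    - [[0,0,0],[0,0,0],0.5]
    - [[0,0,0],[0,0,0],0.55]
    - [[0,0,0],[0,0,0],0.58]
    - [[0,0,0],[0,0,0],0.6]
    - [[0,0,0],[0,0,0],0.62]
    - [[0,0,0],[0,0,0],0.64]
    - [[0,0,0],[0,0,0],0.8]
    - [[0,0,0],[0,0,0],0.8]
    - [[0,0,0],[0,0,0],0.8]
    - [[0,0,0],[0,0,0],0.8]
    - [[0,0,0],[0,0,0],0.8]
    - [[0,0,0],[0,0,0],0.8]

```text
clock: 26.73
tool_pos: [0.4696, 0.1597, 0.0216]
orientation: [180.0, -0.0, -84.1]
force: [0.1, -0.8, -0.2]
opening: 0.0321
```

>>> servo_tool:
  rows:
    - [[0,0,-0.01],[0,0,0],0.8]
    - [[0,0,-0.02],[0,0,0],0.8]
    - [[0,0,-0.03],[0,0,0],0.8]
    - [[0,0,-0.02],[0,0,0],0.8]
    - [[0,0,0],[0,0,0],0.8]
    - [[0,0,0],[0,0,0],0.8]

```text
clock: 27.23
tool_pos: [0.4702, 0.1603, 0.1027]
orientation: [-179.9, 0.1, -84.1]
force: [0.4, -0.8, -0.9]
opening: 0.0319
```

```bash
python3 - <<'E'
from meas import *
o=st(); c,im=snap("wrist","w16"); c2,im2=snap("scene","s16")
cv2.imwrite("pics/c16.png",np.hstack([cv2.resize(im[170:350,220:430],None,fx=2,fy=2),cv2.resize(im2[140:230,240:330],None,fx=4,fy=4,interpolation=cv2.INTER_CUBIC)]))
E
```

```text
27.23 [0.4702 0.1603 0.1027] [-1.7986e+02  1.0000e-01 -8.4130e+01] F [ 0.4 -0.8 -0.9] op 0.0319 q [ 41.5  10.7 -31.1  -0.  -48.  -35.7]
```

View pics/c16.png

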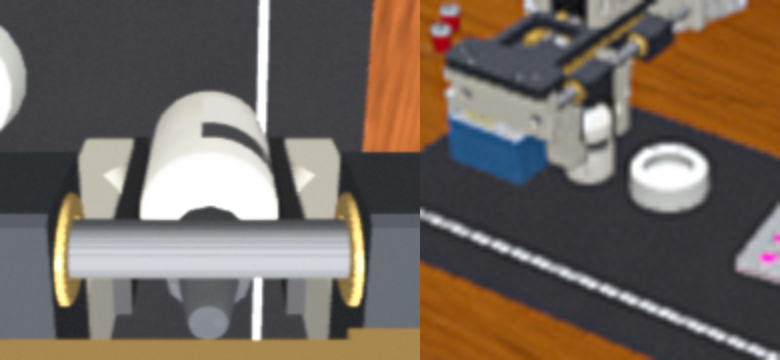

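>>> servo_tool:
  rows:
    - [[-0.0016,-0.027,0],[0,0,0],0.8]
    - [[-0.0016,-0.027,0],[0,0,0],0.8]
    - [[-0.0016,-0.027,0],[0,0,0],0.8]
    - [[-0.0015,-0.027,0],[0,0,0],0.8]
    - [[0,0,0.015],[0,0,0],0.8]
    - [[0,0,0.015],[0,0,0],0.8]
    - [[0,0,0],[0,0,0],0.8]
    - [[0,0,0],[0,0,0],0.8]
    - [[0,0,0],[0,0,0],0.8]
    - [[0,0,0],[0,0,0],0.8]

```text
clock: 28.17
tool_pos: [0.5767, 0.1773, 0.0723]
orientation: [-180.0, 0.0, -84.1]
force: [-0.4, -0.3, -0.7]
opening: 0.0315
```

```bash
python3 - <<'E'
from meas import *
o=st(); c,im=snap("wrist","w17"); c2,im2=snap("scene","s17")
cv2.imwrite("pics/c17.png",np.hstack([cv2.resize(im[170:350,220:430],None,fx=2,fy=2),cv2.resize(im2[140:230,240:330],None,fx=4,fy=4,interpolation=cv2.INTER_CUBIC)]))
E
```

```text
28.17 [0.5767 0.1773 0.0723] [-1.7995e+02  1.0000e-02 -8.4100e+01] F [-0.4 -0.3 -0.7] op 0.0315 q [ 35.6  21.9 -19.6   0.  -48.5 -29.8]
```

View pics/c17.png

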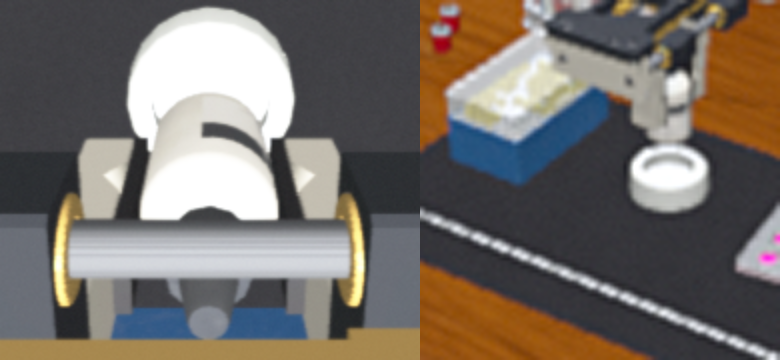

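The bottle is in line above the stand in both views, so I go down into the recess gently.

>>> servo_tool:
  rows:
    - [[0,0,0.012],[0,0,0],0.8]
    - [[0,0,0.01],[0,0,0],0.8]
    - [[0,0,0],[0,0,0],0.8]
    - [[0,0,0.003],[0,0,0],0.8]
    - [[0,0,0.003],[0,0,0],0.8]
    - [[0,0,0],[0,0,0],0.8]
    - [[0,0,0],[0,0,0],0.8]

```text
clock: 28.85
tool_pos: [0.5765, 0.177, 0.0436]
orientation: [-180.0, -0.0, -84.1]
force: [-0.1, -0.0, -0.8]
opening: 0.032
```

>>> servo_tool:
  rows:
    - [[0,0,0.002],[0,0,0],0.8]
    - [[0,0,0.002],[0,0,0],0.8]
    - [[0,0,0],[0,0,0],0.8]
    - [[0,0,0],[0,0,0],0.8]

```text
clock: 29.18
tool_pos: [0.5764, 0.177, 0.0395]
orientation: [180.0, -0.0, -84.1]
force: [0.2, 0.7, -0.7]
opening: 0.0316
```

>>> servo_tool:
  rows:
    - [[0,0,0.002],[0,0,0],0.8]
    - [[0,0,0.002],[0,0,0],0.8]
    - [[0,0,0],[0,0,0],0.8]

```text
clock: 29.43
tool_pos: [0.5762, 0.1769, 0.0351]
orientation: [180.0, -0.0, -84.1]
force: [-1.3, -0.3, -0.7]
opening: 0.0316
```

It has gone 8 mm into the recess with no force, so I continue down.

>>> servo_tool:
  rows:
    - [[0,0,0.002],[0,0,0],0.8]
    - [[0,0,0.002],[0,0,0],0.8]
    - [[0,0,0],[0,0,0],0.8]

```text
clock: 29.68
tool_pos: [0.5762, 0.1769, 0.031]
orientation: [180.0, -0.0, -84.1]
force: [-0.4, 0.8, -0.8]
opening: 0.0318
```

>>> servo_tool:
  rows:
    - [[0,0,0.002],[0,0,0],0.8]
    - [[0,0,0],[0,0,0],0.8]
    - [[0,0,0],[0,0,0],0.8]

```text
clock: 29.93
tool_pos: [0.5765, 0.1771, 0.0296]
orientation: [-180.0, 0.0, -84.1]
force: [0.6, 0.2, -0.8]
opening: 0.0317
```

>>> servo_tool:
  rows:
    - [[0,0,0],[0,0,0],0.6]
    - [[0,0,0],[0,0,0],0.5]
    - [[0,0,0],[0,0,0],0.3]
    - [[0,0,0],[0,0,0],0.1]
    - [[0,0,0],[0,0,0],0]
    - [[0,0,0],[0,0,0],0]
    - [[0,0,0],[0,0,0],0]
    - [[0,0,-0.03],[0,0,0],0]
    - [[0,0,-0.04],[0,0,0],0]
    - [[0,0,-0.04],[0,0,0],0]
    - [[0,0,-0.04],[0,0,0],0]
    - [[0,0,-0.02],[0,0,0],0]
    - [[0,0,0],[0,0,0],0]
    - [[0,0,0],[0,0,0],0]

```text
clock: 31.1
tool_pos: [0.5769, 0.1775, 0.2013]
orientation: [-179.8, 0.1, -84.1]
force: [-1.3, 0.6, -0.2]
opening: 0.0878
```

```bash
python3 - <<'E'
from meas import *
o=st(); c,im=snap("wrist","w18"); np.savez("w18.npz",K=c[0],R=c[1],t=c[2]); c2,im2=snap("scene","s18")
cv2.imwrite("pics/c18.png",np.hstack([cv2.resize(im[80:350,220:430],None,fx=1.333,fy=1.333),cv2.resize(im2[140:230,240:330],None,fx=4,fy=4,interpolation=cv2.INTER_CUBIC)]))
E
```

```text
31.1 [0.5769 0.1775 0.2013] [-1.7983e+02  1.1000e-01 -8.4130e+01] F [-1.3  0.6 -0.2] op 0.0878 q [ 35.6  14.8 -10.9  -0.  -64.1 -29.8]
```

View pics/c18.png

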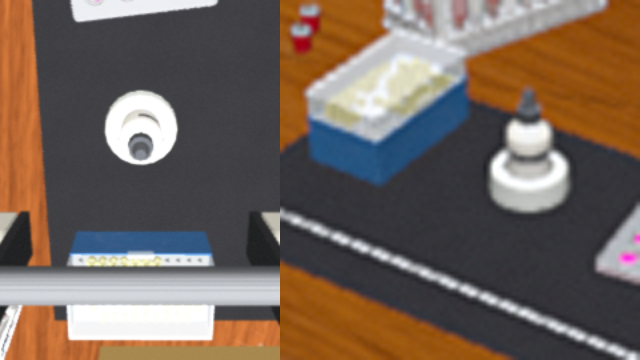

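```bash
python3 - <<'E'
from meas import *
im=cv2.imread("pics/w7.png"); im2=cv2.imread("pics/top0.png")
d=np.load("w7.npz"); c=(d['K'],d['R'],d['t'])
a=np.radians(5.9); m=np.array([.532,.1732]); M=np.array([[np.cos(a),-np.sin(a)],[np.sin(a),np.cos(a)]])
def box(z,hx,hy): return np.array([np.r_[m+M@np.array([.045+sx*hx,.130+sy*hy]),z] for sx,sy in((1,1),(1,-1),(-1,-1),(-1,1))])
for cc,img,f,(x0,y0,x1,y1),s in ((c,im,'a',(120,100,250,260),4),(cam('top'),im2,'b',(205,145,255,210),8)):
    v=cv2.resize(img[y0:y1,x0:x1],None,fx=s,fy=s,interpolation=cv2.INTER_CUBIC)
    p=proj(cc,box(.064,.059,.034)); print(p.round(1))
    q=((p-[x0,y0]+.5)*s).astype(int); cv2.polylines(v,[q],True,(0,0,255),1)
    cv2.imwrite(f"pics/box{f}.png",v)
E
```

```text
[[139.4 125.3]
 [216.6 125.3]
 [228.2 247.7]
 [159.3 247.7]]
[[216.7 158.4]
 [239.8 156.1]
 [242.8 195.4]
 [219.3 197.8]]
```

View pics/boxa.png

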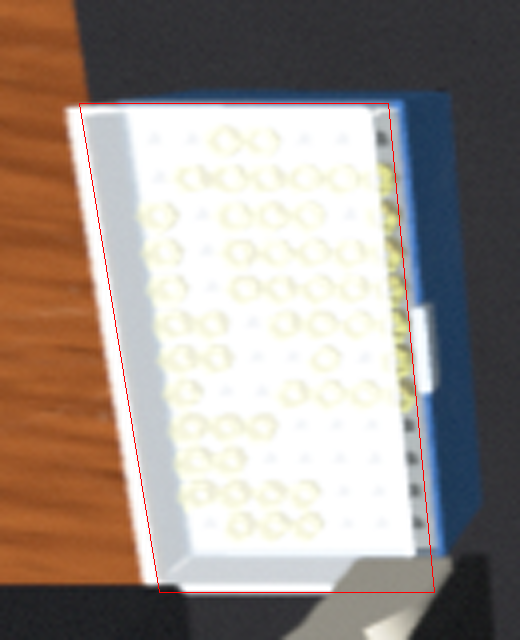

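View pics/boxb.png

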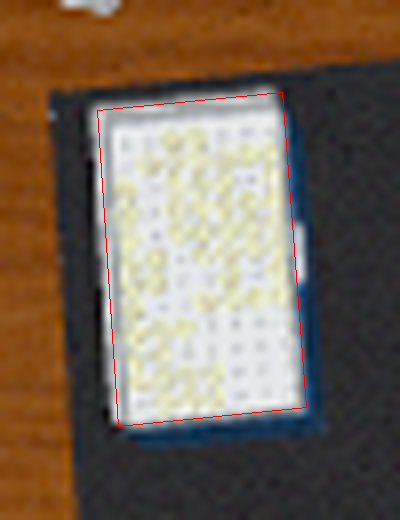

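>>> servo_tool:
  rows:
    - [[0,0,0],[0,0,-1],0]
    - [[0,0,0],[0,0,-1],0]
    - [[0,0,0],[0,0,-1],0]
    - [[0,0,0],[0,0,-1],0]
    - [[0,0,0],[0,0,-1],0]
    - [[0,0,0],[0,0,-1],0]
    - [[0,0,0],[0,0,-1],0]
    - [[0,0,0],[0,0,-1],0]
    - [[0,0,0],[0,0,-1],0]
    - [[0,0,0],[0,0,-1],0]
    - [[0,0,0],[0,0,-1],0]
    - [[0,0,0],[0,0,-1],0]
    - [[0,0,0],[0,0,-1],0]
    - [[0,0,0],[0,0,-1],0]
    - [[0,0,0],[0,0,-1],0]
    - [[0,0,0],[0,0,0],0]

```text
clock: 32.53
tool_pos: [0.5757, 0.1767, 0.1977]
orientation: [179.9, 0.2, 6.1]
force: [0.3, -0.5, -0.1]
opening: 0.0878
```

>>> servo_tool:
  rows:
    - [[-0.0069,0.0353,0],[0,0,0],0.2]
    - [[-0.0069,0.0353,0],[0,0,0],0.2]
    - [[-0.0069,0.0353,0],[0,0,0],0.2]
    - [[-0.0069,0.0353,0],[0,0,0],0.2]
    - [[-0.0069,0.0353,0],[0,0,0],0.2]
    - [[-0.0069,0.0353,0],[0,0,0],0.2]
    - [[-0.0069,0.0353,0],[0,0,0],0.2]
    - [[-0.0069,0.0353,0],[0,0,0],0.2]
    - [[-0.0069,0.0353,0],[0,0,0],0.2]
    - [[-0.0069,0.0353,0],[0,0,0],0.2]
    - [[-0.0069,0.0353,0],[0,0,0],0.2]
    - [[-0.0069,0.0353,0],[0,0,0],0.2]
    - [[0,0,0.04],[0,0,0],0.2]
    - [[0,0,0.04],[0,0,0],0.2]
    - [[0,0,0.025],[0,0,0],0.2]
    - [[0,0,0],[0,0,0],0.2]
    - [[0,0,0],[0,0,0],0.2]
    - [[0,0,0],[0,0,0],0.2]

```text
clock: 34.03
tool_pos: [0.5384, -0.253, 0.0958]
orientation: [179.9, -0.0, 5.8]
force: [-0.2, -1.0, 0.9]
opening: 0.0701
```

```bash
python3 - <<'E'
from meas import *
o=st(); c,im=snap("wrist","w19"); Rt=R.from_euler('xyz',o['orientation'],degrees=True).as_matrix()
circ(c,masks(im)['red'],.037,(230,150,420,276),'timer')
E
```

```text
34.03 [ 0.5384 -0.253   0.0958] [ 1.7995e+02 -5.0000e-02  5.8300e+00] F [-0.2 -1.   0.9] op 0.0701 q [-6.300e+00  1.960e+01 -1.940e+01  1.000e-01 -5.090e+01  1.021e+02]
timer minEnc [ 0.5423 -0.2516] 0.0281 ell [ 0.5424 -0.2515] [0.0519 0.0555] area-r 0.0268
```

View pics/w19.png

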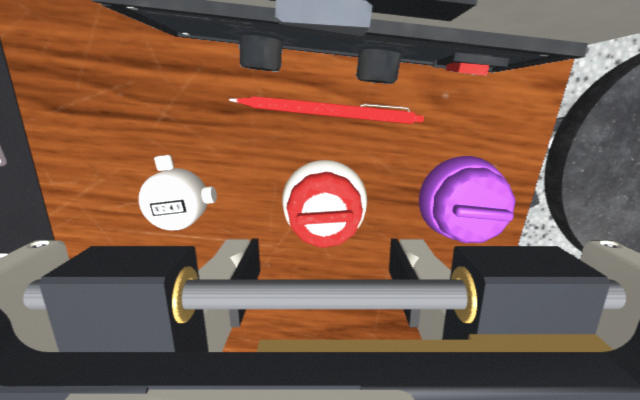

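```bash
python3 - <<'E'
from meas import *
c=cam('top'); print(ray(c,[(420,157),(420,152)],0.0),ray(c,[(420,150)],.1), ray(c,[(420,140),(420,50)],.2))
im=cv2.imread('pics/top0.png'); cv2.imwrite('pics/cf.png',cv2.resize(im[10:170,360:480],None,fx=4,fy=4))
E
```

```text
[[ 0.64110658 -0.26743874  0.        ]
 [ 0.65713581 -0.26803625  0.        ]] [[ 0.63504605 -0.24399543  0.1       ]] [[ 0.6339087  -0.22073563  0.2       ]
 [ 0.89016744 -0.23028796  0.2       ]]
```

View pics/cf.png

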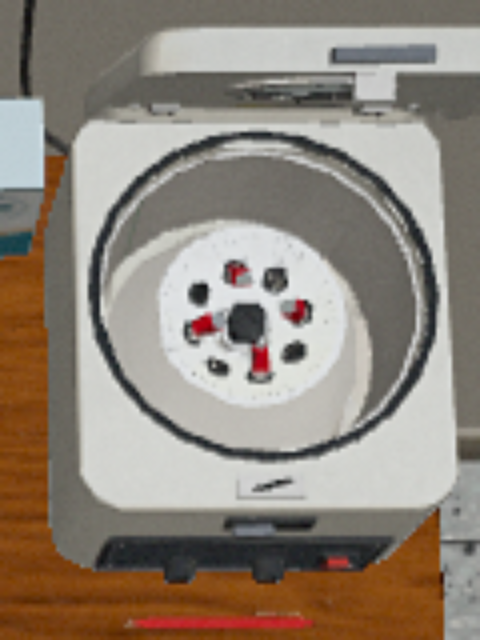

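The camera would come close to the centrifuge when I go down here. I'll back off, turn the tool half round, then return.

>>> servo_tool:
  rows:
    - [[-0.03,0,-0.03],[0,0,0],0.2]
    - [[-0.03,0,-0.03],[0,0,0],0.2]
    - [[-0.02,0,-0.03],[0,0,1],0.2]
    - [[0,0,0],[0,0,1],0.2]
    - [[0,0,0],[0,0,1],0.2]
    - [[0,0,0],[0,0,1],0.2]
    - [[0,0,0],[0,0,1],0.2]
    - [[0,0,0],[0,0,1],0.2]
    - [[0,0,0],[0,0,1],0.2]
    - [[0,0,0],[0,0,1],0.2]
    - [[0,0,0],[0,0,1],0.2]
    - [[0,0,0],[0,0,1],0.2]
    - [[0,0,0],[0,0,1],0.2]
    - [[0,0,0],[0,0,1],0.2]
    - [[0,0,0],[0,0,1],0.2]
    - [[0,0,0],[0,0,1],0.2]
    - [[0,0,0],[0,0,1],0.2]
    - [[0,0,0],[0,0,1],0.2]
    - [[0,0,0],[0,0,1],0.2]

```text
clock: 35.67
tool_pos: [0.4599, -0.2609, 0.186]
orientation: [-179.8, -0.0, -96.4]
force: [-0.2, 0.1, -0.2]
opening: 0.0704
```

>>> servo_tool:
  rows:
    - [[0,0,0],[0,0,1],0.2]
    - [[0,0,0],[0,0,1],0.2]
    - [[0,0,0],[0,0,1],0.2]
    - [[0,0,0],[0,0,1],0.2]
    - [[0,0,0],[0,0,1],0.2]
    - [[0,0,0],[0,0,1],0.2]
    - [[0,0,0],[0,0,1],0.2]
    - [[0,0,0],[0,0,1],0.2]
    - [[0,0,0],[0,0,1],0.2]
    - [[0,0,0],[0,0,1],0.2]
    - [[0,0,0],[0,0,1],0.2]
    - [[0,0,0],[0,0,1],0.2]
    - [[0,0,0],[0,0,1],0.2]
    - [[0,0,0],[0,0,0],0.2]
    - [[0,0,0],[0,0,0],0.2]

```text
clock: 36.92
tool_pos: [0.4596, -0.2609, 0.1853]
orientation: [-179.9, 0.2, -173.9]
force: [-0.2, -0.4, -0.0]
opening: 0.0697
```

```bash
python3 - <<'E'
from meas import *
o=st(); c,im=snap("wrist","w20")
M=masks(im); circ(c,M['red'],.037,(200,150,450,276),'timer')
E
```

```text
36.92 [ 0.4596 -0.2609  0.1853] [-1.7994e+02  1.7000e-01 -1.7395e+02] F [-0.2 -0.4 -0. ] op 0.0697 q [ -8.3   8.5 -21.3   0.  -60.  -75.7]
timer minEnc [ 0.5349 -0.2522] 0.0286 ell [ 0.534  -0.2524] [0.0529 0.0535] area-r 0.0265
```

View pics/w20.png

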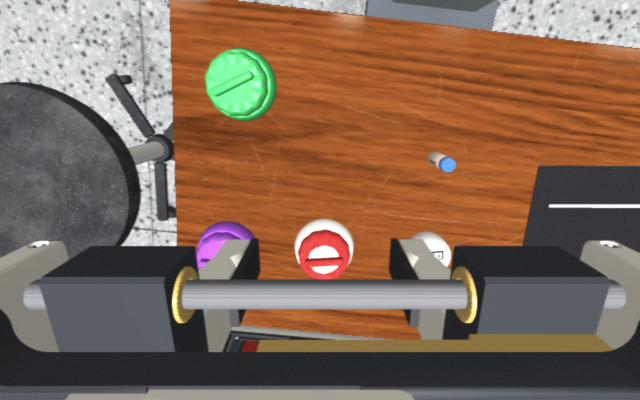

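>>> servo_tool:
  rows:
    - [[-0.0261,0,0],[0,0,0],0.2]
    - [[-0.0261,0,0],[0,0,0],0.2]
    - [[-0.0262,-0.0006,0],[0,0,0],0.2]
    - [[0,0,0.04],[0,0,0],0.2]
    - [[0,0,0.04],[0,0,0],0.2]
    - [[0,0,0.03],[0,0,0],0.2]
    - [[0,0,0.02],[0,0,0],0.2]
    - [[0,0,0],[0,0,0],0.2]
    - [[0,0,0],[0,0,0],0.2]
    - [[0,0,0],[0,0,0],0.2]

```text
clock: 37.8
tool_pos: [0.5383, -0.2538, 0.0553]
orientation: [-179.9, 0.1, -174.0]
force: [0.5, 0.7, 0.9]
opening: 0.0705
```

```bash
python3 - <<'E'
from meas import *
o=st(); c,im=snap("wrist","w21"); c2,im2=snap("scene","s21")
cv2.imwrite("pics/c21.png",np.hstack([cv2.resize(im[170:350,220:430],None,fx=2,fy=2),cv2.resize(im2[200:290,380:470],None,fx=4,fy=4,interpolation=cv2.INTER_CUBIC)]))
E
```

```text
37.8 [ 0.5383 -0.2538  0.0553] [-1.7994e+02  1.2000e-01 -1.7403e+02] F [0.5 0.7 0.9] op 0.0705 q [ -6.4  22.3 -21.6   0.  -45.9 -77.6]
```

View pics/c21.png

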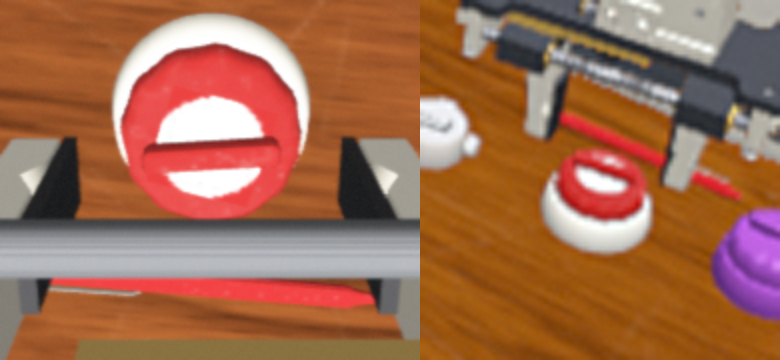

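>>> servo_tool:
  rows:
    - [[0,0,0.02],[0,0,0],0.2]
    - [[0,0,0.009],[0,0,0],0.2]
    - [[0,0,0],[0,0,0],0.2]
    - [[0,0,0],[0,0,0],0.2]

```text
clock: 38.23
tool_pos: [0.5369, -0.2535, 0.0249]
orientation: [-180.0, -0.0, -174.1]
force: [0.4, -0.5, 0.3]
opening: 0.0699
```

>>> servo_tool:
  rows:
    - [[0,0,0],[0,0,0],0.3]
    - [[0,0,0],[0,0,0],0.35]
    - [[0,0,0],[0,0,0],0.6]
    - [[0,0,0],[0,0,0],0.6]
    - [[0,0,0],[0,0,0],0.6]
    - [[0,0,0],[0,0,0],0.6]
    - [[0,0,0],[0,0,0],0.6]
    - [[0,0,0],[0,0,0],0.6]
    - [[0,0,0],[0,0,0],0.6]

```text
clock: 38.98
tool_pos: [0.5373, -0.2536, 0.0251]
orientation: [-180.0, 0.1, -174.1]
force: [-0.5, 0.8, 5.5]
opening: 0.0537
```

>>> servo_tool:
  rows:
    - [[0,0,-0.01],[0,0,0],0.6]
    - [[0,0,-0.02],[0,0,0],0.6]
    - [[0,0,-0.02],[0,0,0],0.6]
    - [[0,0,0],[0,0,0],0.6]
    - [[0,0,0],[0,0,0],0.6]

```text
clock: 39.4
tool_pos: [0.5376, -0.2535, 0.0759]
orientation: [-180.0, 0.1, -174.1]
force: [-0.0, -0.5, -1.0]
opening: 0.0536
```

```bash
python3 - <<'E'
from meas import *
o=st(); c,im=snap("wrist","w22"); c2,im2=snap("scene","s22")
cv2.imwrite("pics/c22.png",np.hstack([cv2.resize(im[170:350,220:430],None,fx=2,fy=2),cv2.resize(im2[200:290,380:470],None,fx=4,fy=4,interpolation=cv2.INTER_CUBIC)]))
E
```

```text
39.4 [ 0.5376 -0.2535  0.0759] [-1.7997e+02  1.4000e-01 -1.7414e+02] F [-0.  -0.5 -1. ] op 0.0536 q [ -6.4  20.9 -20.6  -0.  -48.4 -77.7]
```

View pics/c22.png

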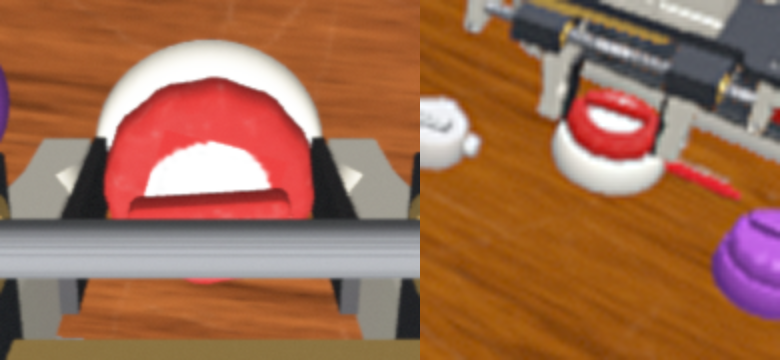

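>>> servo_tool:
  rows:
    - [[0,0,-0.03],[0,0,0],0.6]
    - [[0,0,-0.035],[0,0,0],0.6]
    - [[0,0,-0.035],[0,0,0],0.6]
    - [[-0.0056,0.0371,0],[0,0,0],0.6]
    - [[-0.0056,0.0371,0],[0,0,0],0.6]
    - [[-0.0056,0.0371,0],[0,0,0],0.6]
    - [[-0.0056,0.0371,0],[0,0,0],0.6]
    - [[-0.0056,0.0371,0],[0,0,0],0.6]
    - [[-0.0056,0.0371,0],[0,0,0],0.6]
    - [[-0.0056,0.0371,0],[0,0,0],0.6]
    - [[-0.0056,0.0371,0],[0,0,0],0.6]
    - [[-0.0056,0.0371,0],[0,0,0],0.6]
    - [[-0.0056,0.0371,0],[0,0,0],0.6]
    - [[-0.0056,0.0371,0],[0,0,0],0.6]
    - [[-0.0056,0.0371,0],[0,0,0],0.6]
    - [[-0.0056,0.0371,0],[0,0,0],0.6]
    - [[-0.0056,0.0371,0],[0,0,0],0.6]
    - [[-0.0056,0.0371,0],[0,0,0],0.6]
    - [[0,0,0],[0,0,0],0.6]
    - [[0,0,0],[0,0,0],0.6]

```text
clock: 41.17
tool_pos: [0.5627, 0.3104, 0.1724]
orientation: [-179.9, -0.1, -174.0]
force: [-0.1, -0.7, -0.6]
opening: 0.0537
```

```bash
python3 - <<'E'
from meas import *
o=st(); c,im=snap("wrist","w23"); c2,im2=snap("scene","s23"); np.savez("w23.npz",K=c[0],R=c[1],t=c[2])
a=np.radians(5.9); m=np.array([.532,.1732]); M=np.array([[np.cos(a),-np.sin(a)],[np.sin(a),np.cos(a)]])
def box(z,hx,hy): return np.array([np.r_[m+M@np.array([.046+sx*hx,.132+sy*hy]),z] for sx,sy in((1,1),(1,-1),(-1,-1),(-1,1))])
v=im.copy(); cv2.polylines(v,[proj(c,box(.064,.059,.034)).astype(int)],True,(0,0,255),1)
cv2.imwrite("pics/c23.png",v)
E
```

```text
41.17 [0.5627 0.3104 0.1724] [-1.7990e+02 -1.5000e-01 -1.7399e+02] F [-0.1 -0.7 -0.6] op 0.0537 q [  46.2   19.8   -7.8   -0.   -62.6 -130.2]
```

View pics/c23.png

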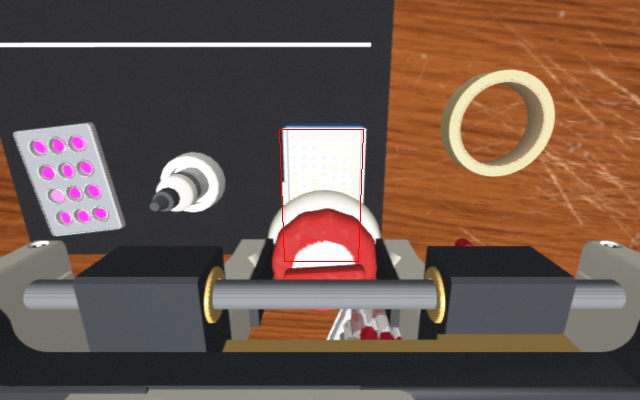

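View pics/s23.png

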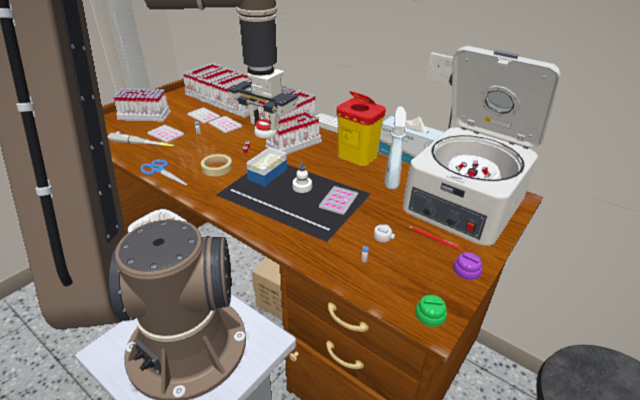

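>>> servo_tool:
  rows:
    - [[-0.001,0,0.02],[0,0,0],0.6]
    - [[0,0,0.025],[0,0,0],0.6]
    - [[0,0,0.02],[0,0,0],0.6]
    - [[0,0,0.01],[0,0,0],0.6]
    - [[0,0,0],[0,0,0],0.6]
    - [[0,0,0],[0,0,0],0.6]

```text
clock: 41.77
tool_pos: [0.5648, 0.308, 0.0997]
orientation: [-180.0, -0.0, -174.2]
force: [-0.2, 0.6, 0.2]
opening: 0.0541
```

>>> servo_tool:
  rows:
    - [[0,0,0.002],[0,0,0],0.6]
    - [[0,0,0],[0,0,0],0.6]
    - [[0,0,0],[0,0,0],0.6]

```text
clock: 42.02
tool_pos: [0.565, 0.3091, 0.0986]
orientation: [179.9, 0.1, -174.1]
force: [-0.4, -0.5, -0.7]
opening: 0.054
```

>>> servo_tool:
  rows:
    - [[0,0.001,0.004],[0,0,0],0.6]
    - [[0,0,0.003],[0,0,0],0.6]
    - [[0,0,0],[0,0,0],0.6]
    - [[0,0,0],[0,0,0],0.6]

```text
clock: 42.35
tool_pos: [0.5642, 0.3097, 0.0902]
orientation: [-180.0, -0.0, -174.1]
force: [1.1, -0.2, -1.2]
opening: 0.0537
```

>>> servo_tool:
  rows:
    - [[0,0,0.0015],[0,0,0],0.6]
    - [[0,0,0],[0,0,0],0.6]
    - [[0,0,0],[0,0,0],0.6]

```text
clock: 42.6
tool_pos: [0.5646, 0.3099, 0.0894]
orientation: [180.0, 0.0, -174.1]
force: [-0.9, -0.8, 2.2]
opening: 0.0541
```

Contact is beginning, so I release and lift.

>>> servo_tool:
  rows:
    - [[0,0,0],[0,0,0],0.3]
    - [[0,0,0],[0,0,0],0.2]
    - [[0,0,0],[0,0,0],0]
    - [[0,0,0],[0,0,0],0]
    - [[0,0,0],[0,0,0],0]
    - [[0,0,-0.02],[0,0,0],0]
    - [[0,0,-0.04],[0,0,0],0]
    - [[0,0,-0.04],[0,0,0],0]
    - [[0.03,0,-0.02],[0,0,0],0]
    - [[0.03,0,0],[0,0,0],0]
    - [[0,0,0],[0,0,0],0]
    - [[0,0,0],[0,0,0],0]

```text
clock: 43.6
tool_pos: [0.5038, 0.3038, 0.2101]
orientation: [179.9, 0.1, -174.1]
force: [0.2, 0.6, -0.4]
opening: 0.0879
```

```bash
python3 - <<'E'
from meas import *
o=st(); c,im=snap("wrist","w24"); c2,im2=snap("scene","s24"); c3,im3=snap("top","t24")
circ(c3,masks(im3)['red'],.101,(205,150,260,210),'timer top')
circ(c,masks(im)['red'],.101,(200,150,450,276),'timer wrist')
cv2.imwrite("pics/c24.png",np.hstack([cv2.resize(im[100:300,200:440],None,fx=1.8,fy=1.8),cv2.resize(im2[120:210,230:320],None,fx=4,fy=4,interpolation=cv2.INTER_CUBIC)]))
E
```

```text
43.6 [0.5038 0.3038 0.2101] [ 1.7992e+02  7.0000e-02 -1.7406e+02] F [ 0.2  0.6 -0.4] op 0.0879 q [  50.1   13.   -12.1   -0.   -64.8 -134.2]Traceback (most recent call last):
  File "<stdin>", line 3, in <module>
  File "meas.py", line 5, in circ
    k=max(blobs(m,4),key=cv2.contourArea); w=ray(c,k[:,0],z)[:,:2].astype(np.float32)
ValueError: max() iterable argument is empty
```

```bash
python3 - <<'E'
from meas import *
im=cv2.imread("pics/w24.png"); im2=cv2.imread("pics/s24.png")
cv2.imwrite("pics/c24.png",np.hstack([cv2.resize(im[100:300,200:440],None,fx=1.8,fy=1.8),cv2.resize(im2[120:210,230:320],None,fx=4,fy=4,interpolation=cv2.INTER_CUBIC)]))
E
```

```text
(no output)
```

View pics/c24.png

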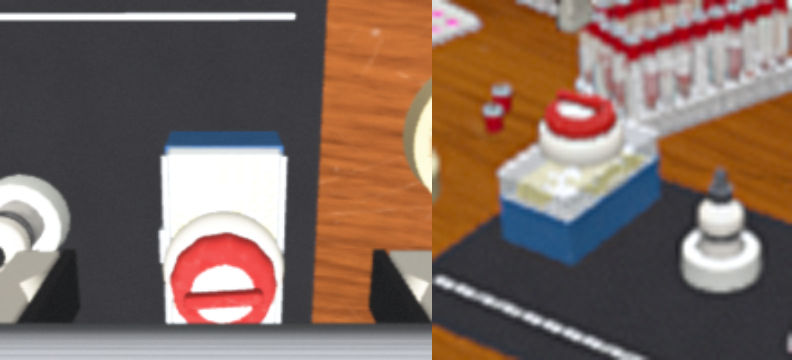

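>>> servo_tool:
  rows:
    - [[0,0,0],[0,0,0.9],0.2]
    - [[0,0,0],[0,0,0.9],0.2]
    - [[0,0,0],[0,0,0.9],0.2]
    - [[0,0,0],[0,0,0.9],0.2]
    - [[0,0,0],[0,0,0.9],0.2]
    - [[0,0,0],[0,0,0.9],0.2]
    - [[0,0,0],[0,0,0.9],0.2]
    - [[0,0,0],[0,0,0],0.2]

```text
clock: 44.42
tool_pos: [0.5054, 0.3035, 0.208]
orientation: [-179.9, -0.0, 147.8]
force: [0.2, 0.8, -1.0]
opening: 0.0701
```

>>> servo_tool:
  rows:
    - [[-0.0218,-0.0299,0],[0,0,0],0.2]
    - [[-0.0218,-0.0299,0],[0,0,0],0.2]
    - [[-0.0218,-0.0299,0],[0,0,0],0.2]
    - [[-0.0218,-0.0299,0],[0,0,0],0.2]
    - [[-0.0218,-0.0299,0],[0,0,0],0.2]
    - [[-0.0218,-0.0299,0],[0,0,0],0.2]
    - [[-0.0218,-0.0299,0],[0,0,0],0.2]
    - [[-0.0218,-0.0299,0],[0,0,0],0.2]
    - [[-0.0218,-0.0299,0],[0,0,0],0.2]
    - [[-0.0218,-0.0299,0],[0,0,0],0.2]
    - [[-0.0218,-0.0299,0],[0,0,0],0.2]
    - [[-0.0218,-0.0299,0],[0,0,0],0.2]
    - [[0,0,0.04],[0,0,0],0.2]
    - [[0,0,0.04],[0,0,0],0.2]
    - [[0,0,0],[0,0,0],0.2]
    - [[0,0,0],[0,0,0],0.2]

```text
clock: 45.75
tool_pos: [0.5358, -0.1399, 0.1274]
orientation: [-179.8, -0.2, 148.2]
force: [0.7, -1.1, 1.2]
opening: 0.0702
```

```bash
python3 - <<'E'
from meas import *
o=st(); c,im=snap("wrist","w25"); np.savez("w25.npz",K=c[0],R=c[1],t=c[2])
w=masks(im)['white']; r=np.zeros(w.shape,bool); r[120:278,240:420]=1
m=cv2.morphologyEx((w&r).astype(np.uint8),cv2.MORPH_OPEN,cv2.getStructuringElement(cv2.MORPH_ELLIPSE,(27,27)))
circ(c,m>0,.024,(240,120,420,276),'counter case'); print(proj(c,[[.535,-.139,.024]]))
E
```

```text
45.75 [ 0.5358 -0.1399  0.1274] [-179.79   -0.24  148.16] F [ 0.7 -1.1  1.2] op 0.0702 q [   5.6   14.4  -22.2    0.   -53.8 -127.5]
counter case minEnc [ 0.5412 -0.1317] 0.0142 ell [ 0.5412 -0.1316] [0.0252 0.0276] area-r 0.0132
[[324.17255993 199.40130897]]
```

View pics/w25.png

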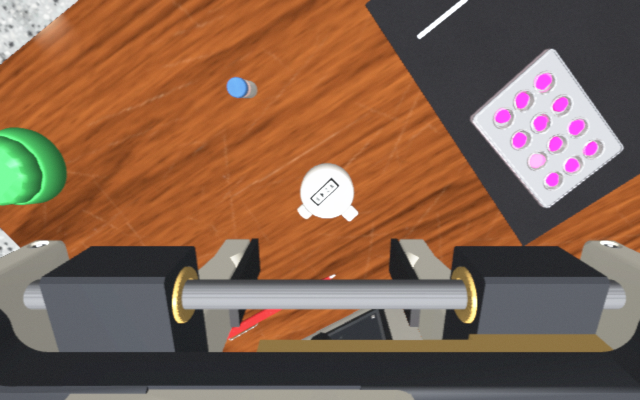

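```bash
python3 - <<'E'
from meas import *
d=np.load("w25.npz"); c=(d['K'],d['R'],d['t']); im=cv2.imread("pics/w25.png")
w=masks(im)['white']; r=np.zeros(w.shape,bool); r[150:225,290:365]=1
m=cv2.morphologyEx((w&r).astype(np.uint8),cv2.MORPH_CLOSE,np.ones((15,15))); m=cv2.morphologyEx(m,cv2.MORPH_OPEN,cv2.getStructuringElement(cv2.MORPH_ELLIPSE,(31,31)))
p=circ(c,m>0,.022,(290,150,365,225),'counter case')
a=np.radians(148.1); T=np.array([[np.cos(a),np.sin(a)],[np.sin(a),-np.cos(a)]]); print('tool offset', T@(p-[.5358,-.1399]))
E
```

```text
counter case minEnc [ 0.5322 -0.1349] 0.0258 ell [ 0.5316 -0.1345] [0.0471 0.0486] area-r 0.0238
tool offset [0.00638688 0.00236636]
```

>>> servo_tool:
  rows:
    - [[0.004,0.002,0.02],[0,0,0],0.2]
    - [[0,0,0.03],[0,0,0],0.2]
    - [[0,0,0.03],[0,0,0],0.2]
    - [[0,0,0.015],[0,0,0],0.2]
    - [[0,0,0],[0,0,0],0.2]
    - [[0,0,0],[0,0,0],0.2]

```text
clock: 46.3
tool_pos: [0.5364, -0.1349, 0.0358]
orientation: [180.0, 0.1, 148.2]
force: [0.3, -0.5, 0.6]
opening: 0.0699
```

```bash
python3 - <<'E'
from meas import *
o=st(); c,im=snap("wrist","w26")
cv2.imwrite("pics/c26.png",cv2.resize(im[170:350,200:450],None,fx=2.4,fy=2.4))
E
```

```text
46.3 [ 0.5364 -0.1349  0.0358] [1.7997e+02 1.0000e-01 1.4821e+02] F [ 0.3 -0.5  0.6] op 0.0699 q [ 6.20e+00  2.06e+01 -2.81e+01  1.00e-01 -4.12e+01 -1.28e+02]
```

View pics/c26.png

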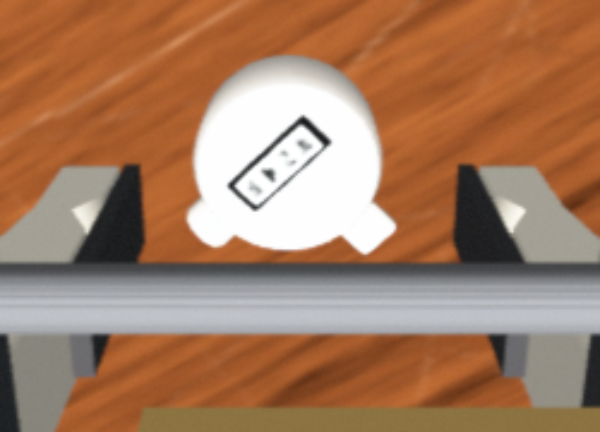

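>>> servo_tool:
  rows:
    - [[0.001,-0.001,0.015],[0,0,0],0.2]
    - [[0,0,0.012],[0,0,0],0.2]
    - [[0,0,0.004],[0,0,0],0.2]
    - [[0,0,0],[0,0,0],0.3]
    - [[0,0,0],[0,0,0],0.4]
    - [[0,0,0],[0,0,0],0.7]
    - [[0,0,0],[0,0,0],0.7]
    - [[0,0,0],[0,0,0],0.7]
    - [[0,0,0],[0,0,0],0.7]
    - [[0,0,0],[0,0,0],0.7]
    - [[0,0,0],[0,0,0],0.7]
    - [[0,0,0],[0,0,0],0.7]

```text
clock: 47.35
tool_pos: [0.534, -0.1357, 0.0039]
orientation: [180.0, 0.1, 148.1]
force: [-2.0, 0.8, 7.1]
opening: 0.0455
```

>>> servo_tool:
  rows:
    - [[0,0,0],[0,0,0],0.7]
    - [[0,0,-0.01],[0,0,0],0.7]
    - [[0,0,-0.02],[0,0,0],0.7]
    - [[0,0,-0.03],[0,0,0],0.7]
    - [[0,0,-0.03],[0,0,0],0.7]
    - [[0,0,0],[0,0,0],0.7]
    - [[0,0,0],[0,0,0],0.7]

```text
clock: 47.93
tool_pos: [0.5346, -0.1356, 0.0954]
orientation: [179.8, 0.2, 148.1]
force: [0.6, -0.1, -1.5]
opening: 0.0452
```

```bash
python3 - <<'E'
from meas import *
o=st(); c,im=snap("wrist","w27")
cv2.imwrite("pics/c27.png",cv2.resize(im[170:350,200:450],None,fx=2.4,fy=2.4))
E
```

```text
47.93 [ 0.5346 -0.1356  0.0954] [179.85   0.2  148.07] F [ 0.6 -0.1 -1.5] op 0.0452 q [   6.1   15.9  -25.     0.   -48.8 -128.1]
```

View pics/c27.png

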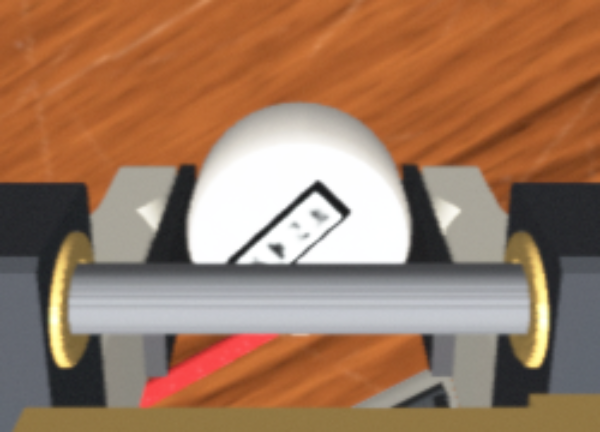

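>>> servo_tool:
  rows:
    - [[0.0306,0.0212,0],[0,0,0],0.7]
    - [[0.0306,0.0212,0],[0,0,0],0.7]
    - [[0.0306,0.0212,0],[0,0,0],0.7]
    - [[0.0306,0.0212,0],[0,0,0],0.7]
    - [[0.0306,0.0212,0],[0,0,0],0.7]
    - [[0,0,0],[0,0,0],0.7]
    - [[0,0,0.03],[0,0,0],0.7]
    - [[0,0,0.03],[0,0,0],0.7]
    - [[0,0,0],[0,0,0],0.7]
    - [[0,0,0],[0,0,0],0.7]
    - [[0,0,0],[0,0,0],0.7]

```text
clock: 48.9
tool_pos: [0.4597, 0.0349, 0.0334]
orientation: [-179.9, -0.0, 148.1]
force: [0.6, -0.4, -0.9]
opening: 0.0455
```

```bash
python3 - <<'E'
from meas import *
o=st(); c,im=snap("wrist","w28"); c2,im2=snap("top","t28")
cv2.imwrite("pics/c28.png",im)
E
```

```text
48.9 [0.4597 0.0349 0.0334] [-1.7993e+02 -2.0000e-02  1.4808e+02] F [ 0.6 -0.4 -0.9] op 0.0455 q [  28.9   13.7  -39.6    0.   -36.7 -150.9]
```

View pics/c28.png

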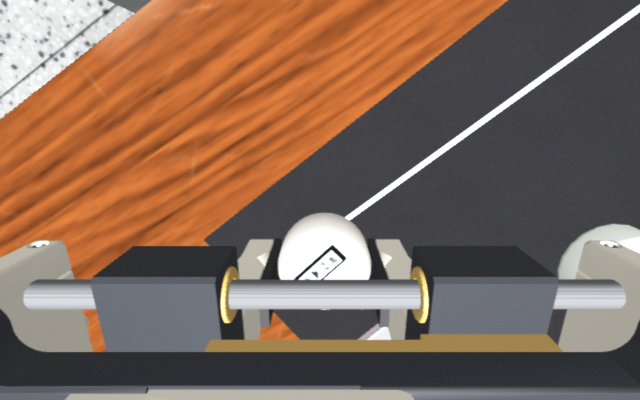

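The counter is held over the white line, which runs from under it at (347,218) to (640,8). I lower it.

>>> servo_tool:
  rows:
    - [[0,0,0.015],[0,0,0],0.7]
    - [[0,0,0.008],[0,0,0],0.7]
    - [[0,0,0.003],[0,0,0],0.7]
    - [[0,0,0],[0,0,0],0.7]
    - [[0,0,0],[0,0,0],0.7]

```text
clock: 49.42
tool_pos: [0.4597, 0.0351, 0.0073]
orientation: [180.0, 0.0, 148.1]
force: [-0.3, 0.7, -0.7]
opening: 0.0454
```

>>> servo_tool:
  rows:
    - [[0,0,0.0015],[0,0,0],0.7]
    - [[0,0,0],[0,0,0],0.7]
    - [[0,0,0],[0,0,0],0.7]

```text
clock: 49.67
tool_pos: [0.46, 0.0354, 0.0059]
orientation: [180.0, 0.0, 148.1]
force: [1.5, -0.4, 1.8]
opening: 0.0456
```

>>> servo_tool:
  rows:
    - [[0,0,0],[0,0,0],0.45]
    - [[0,0,0],[0,0,0],0.3]
    - [[0,0,0],[0,0,0],0.2]
    - [[0,0,0],[0,0,0],0.2]
    - [[0,0,0],[0,0,0],0.2]
    - [[0,0,-0.02],[0,0,0],0.2]
    - [[0,0,-0.04],[0,0,0],0.2]
    - [[0,0,-0.04],[0,0,0],0.2]
    - [[0,0,-0.03],[0,0,0],0.3]
    - [[-0.0135,-0.0343,0],[0,0,0],0.3]
    - [[-0.0135,-0.0343,0],[0,0,0],0.4]
    - [[-0.0135,-0.0343,0],[0,0,0],0.4]
    - [[-0.0135,-0.0343,0],[0,0,0],0.4]
    - [[-0.0135,-0.0343,0],[0,0,0],0.4]
    - [[0,0,0],[0,0,0],0.4]
    - [[0,0,0],[0,0,0],0.4]

```text
clock: 51.0
tool_pos: [0.4253, -0.1478, 0.1354]
orientation: [-180.0, -0.0, 147.8]
force: [-0.3, 0.5, 0.3]
opening: 0.0525
```

```bash
python3 - <<'E'
from meas import *
o=st(); c,im=snap("wrist","w29"); 
p=circ(c,masks(im)['blue'],.042,(270,150,400,280),'vial cap')
a=np.radians(148.1); T=np.array([[np.cos(a),np.sin(a)],[np.sin(a),-np.cos(a)]]); print('tool offset', T@(p-o['tool_pos'][:2]))
E
```

```text
51.0 [ 0.4253 -0.1478  0.1354] [-1.7999e+02 -2.0000e-02  1.4783e+02] F [-0.3  0.5  0.3] op 0.0525 q [   6.     4.   -34.    -0.   -52.  -128.2]
vial cap minEnc [ 0.4254 -0.1448] 0.0072 ell [ 0.4251 -0.145 ] [0.0123 0.0143] area-r 0.0066
tool offset [0.00169481 0.00230554]
```

View pics/w29.png

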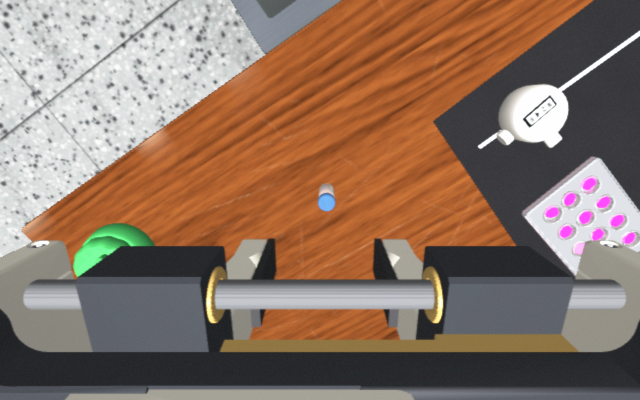

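>>> servo_tool:
  rows:
    - [[-0.001,0.002,0.03],[0,0,0],0.4]
    - [[0,0,0.035],[0,0,0],0.4]
    - [[0,0,0.03],[0,0,0],0.4]
    - [[0,0,0.02],[0,0,0],0.4]
    - [[0,0,0.01],[0,0,0],0.4]
    - [[0,0,0],[0,0,0],0.5]
    - [[0,0,0],[0,0,0],0.6]
    - [[0,0,0],[0,0,0],0.7]
    - [[0,0,0],[0,0,0],0.75]
    - [[0,0,0],[0,0,0],0.8]
    - [[0,0,0],[0,0,0],0.95]
    - [[0,0,0],[0,0,0],0.95]
    - [[0,0,0],[0,0,0],0.95]
    - [[0,0,0],[0,0,0],0.95]
    - [[0,0,0],[0,0,0],0.95]
    - [[0,0,0],[0,0,0],0.95]
    - [[0,0,0],[0,0,0],0.95]

```text
clock: 52.47
tool_pos: [0.4284, -0.1449, 0.011]
orientation: [180.0, 0.0, 148.1]
force: [-1.0, 1.4, 7.0]
opening: 0.013
```

>>> servo_tool:
  rows:
    - [[0,0,0],[0,0,0],0.95]
    - [[0,0,-0.01],[0,0,0],0.95]
    - [[0,0,-0.02],[0,0,0],0.95]
    - [[0,0,-0.03],[0,0,0],0.95]
    - [[0,0,-0.02],[0,0,0],0.95]
    - [[0,0,0],[0,0,0],0.95]
    - [[0,0,0],[0,0,0],0.95]

```text
clock: 53.05
tool_pos: [0.4287, -0.1448, 0.0916]
orientation: [179.9, 0.1, 148.1]
force: [0.2, 0.0, -0.6]
opening: 0.0134
```

```bash
python3 - <<'E'
from meas import *
o=st(); c,im=snap("wrist","w30"); c2,im2=snap("scene","s30")
cv2.imwrite("pics/c30.png",np.hstack([cv2.resize(im[170:350,220:430],None,fx=2,fy=2),cv2.resize(im2[190:280,320:410],None,fx=4,fy=4,interpolation=cv2.INTER_CUBIC)]))
E
```

```text
53.05 [ 0.4287 -0.1448  0.0916] [1.7989e+02 1.3000e-01 1.4805e+02] F [ 0.2  0.  -0.6] op 0.0134 q [   6.4    7.5  -37.1   -0.   -45.2 -128.3]
```

View pics/c30.png

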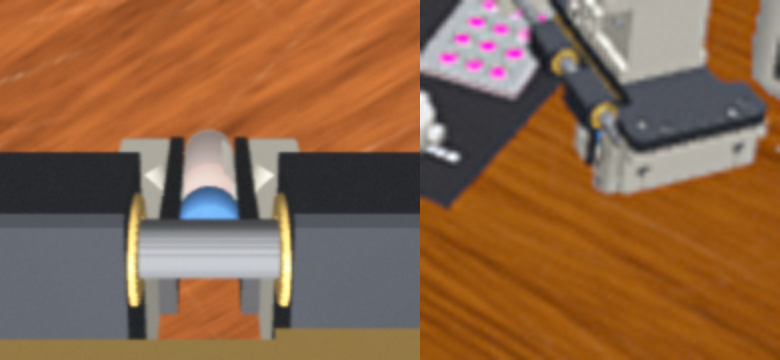

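>>> servo_tool:
  rows:
    - [[0.0164,0.0303,0],[0,0,0],0.95]
    - [[0.0164,0.0303,0],[0,0,0],0.95]
    - [[0.0164,0.0303,0],[0,0,0],0.95]
    - [[0.0164,0.0303,0],[0,0,0],0.95]
    - [[0.0164,0.0303,0],[0,0,0],0.95]
    - [[0.0164,0.0303,0],[0,0,0],0.95]
    - [[0.0164,0.0303,0],[0,0,0],0.95]
    - [[0.0164,0.0303,0],[0,0,0],0.95]
    - [[0.0164,0.0303,0],[0,0,0],0.95]
    - [[0,0,0],[0,0,0],0.95]
    - [[0,0,0.03],[0,0,0],0.95]
    - [[0,0,0.02],[0,0,0],0.95]
    - [[0,0,0],[0,0,0],0.95]
    - [[0,0,0],[0,0,0],0.95]
    - [[0,0,0],[0,0,0],0.95]

```text
clock: 54.4
tool_pos: [0.4472, 0.1645, 0.0407]
orientation: [-180.0, 0.0, 148.1]
force: [0.4, 0.4, -0.6]
opening: 0.0133
```

```bash
python3 - <<'E'
from meas import *
o=st(); c,im=snap("wrist","w31"); c2,im2=snap("scene","s31")
cv2.imwrite("pics/c31.png",np.hstack([cv2.resize(im,None,fx=.75,fy=.75),cv2.resize(im2[140:240,220:320],None,fx=3,fy=3,interpolation=cv2.INTER_CUBIC)]))
E
```

```text
54.4 [0.4472 0.1645 0.0407] [-1.7995e+02  1.0000e-02  1.4808e+02] F [ 0.4  0.4 -0.6] op 0.0133 q [  43.9   14.3  -37.3    0.   -38.5 -165.9]
```

View pics/c31.png

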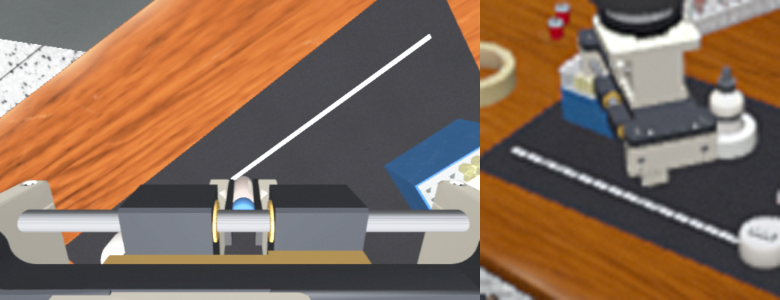

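>>> servo_tool:
  rows:
    - [[0,0,0.015],[0,0,0],0.95]
    - [[0,0,0.008],[0,0,0],0.95]
    - [[0,0,0.003],[0,0,0],0.95]
    - [[0,0,0],[0,0,0],0.95]
    - [[0,0,0],[0,0,0],0.95]

```text
clock: 54.92
tool_pos: [0.4471, 0.1646, 0.0148]
orientation: [180.0, 0.0, 148.1]
force: [-1.1, 0.6, 0.1]
opening: 0.0129
```

>>> servo_tool:
  rows:
    - [[0,0,0.0015],[0,0,0],0.95]
    - [[0,0,0],[0,0,0],0.95]
    - [[0,0,0],[0,0,0],0.95]

```text
clock: 55.17
tool_pos: [0.4471, 0.1647, 0.0133]
orientation: [180.0, 0.0, 148.1]
force: [-0.4, 0.1, 0.1]
opening: 0.0132
```

>>> servo_tool:
  rows:
    - [[0,0,0.001],[0,0,0],0.95]
    - [[0,0,0],[0,0,0],0.95]
    - [[0,0,0],[0,0,0],0.95]

```text
clock: 55.42
tool_pos: [0.4473, 0.1648, 0.0129]
orientation: [180.0, 0.0, 148.1]
force: [-3.4, -0.8, 10.7]
opening: 0.013
```

>>> servo_tool:
  rows:
    - [[0,0,0],[0,0,0],0.82]
    - [[0,0,0],[0,0,0],0.75]
    - [[0,0,0],[0,0,0],0.65]
    - [[0,0,0],[0,0,0],0.55]
    - [[0,0,0],[0,0,0],0.5]
    - [[0,0,0],[0,0,0],0.5]
    - [[0,0,-0.02],[0,0,0],0.5]
    - [[0,0,-0.04],[0,0,0],0.5]
    - [[0,0,-0.04],[0,0,0],0.5]
    - [[0,0,-0.04],[0,0,0],0.5]
    - [[0,0,-0.04],[0,0,0],0.5]
    - [[-0.0164,-0.0303,0],[0,0,0],0.5]
    - [[-0.0164,-0.0303,0],[0,0,0],0.5]
    - [[-0.0164,-0.0303,0],[0,0,0],0.5]
    - [[-0.0164,-0.0303,0],[0,0,0],0.5]
    - [[-0.0164,-0.0303,0],[0,0,0],0.5]
    - [[-0.0164,-0.0303,0],[0,0,0],0.5]
    - [[-0.0164,-0.0303,0],[0,0,0],0.5]
    - [[-0.0164,-0.0303,0],[0,0,0],0.5]
    - [[0,0,0],[0,0,0],0.5]

```text
clock: 57.08
tool_pos: [0.4289, -0.1146, 0.1918]
orientation: [-179.9, -0.0, 147.8]
force: [-0.5, -0.5, -0.7]
opening: 0.0439
```

```bash
python3 - <<'E'
from meas import *
o=st(); c,im=snap("top","t32"); c2,im2=snap("scene","s32"); c3,im3=snap("wrist","w32")
cv2.imwrite("pics/c32.png",np.hstack([cv2.resize(im[140:250,200:360],None,fx=2.5,fy=2.5,interpolation=cv2.INTER_CUBIC),cv2.resize(im2[130:240,210:370],None,fx=2.5,fy=2.5,interpolation=cv2.INTER_CUBIC)]))
M=masks(im); a=np.radians(5.9); m=np.array([.532,.1732]); Mi=np.array([[np.cos(a),np.sin(a)],[-np.sin(a),np.cos(a)]])
hsv=cv2.cvtColor(im,cv2.COLOR_BGR2HSV); H,S,V=[hsv[...,i].astype(int) for i in range(3)]
red=((H<10)|(H>170))&(S>110)&(V>90)
f=lambda p:(Mi@(p-m)*1e3).round(1)
print('timer',f(circ(c,red,.101,(205,150,260,210))))
print('counter',f(circ(c,M['white'],.026,(310,205,345,240))))
print('vial',f(circ(c,M['blue'],.044,(265,205,290,235))))
print('stand',f(circ(c,M['white'],.022,(262,160,296,198))))
E
```

```text
57.08 [ 0.4289 -0.1146  0.1918] [-1.7994e+02 -3.0000e-02  1.4785e+02] F [-0.5 -0.5 -0.7] op 0.0439 q [ 1.070e+01 -1.000e-01 -3.000e+01  0.000e+00 -6.020e+01 -1.328e+02]
 minEnc [0.5667 0.3079] 0.0281 ell [0.5668 0.3078] [0.0522 0.0534] area-r 0.0263
timer [ 48.5 130.3]
 minEnc [0.4458 0.0243] 0.0634 ell [ 0.7357 -0.3266] [0.2492 0.826 ] area-r 0.0246
counter [ 151.2 -518. ]Traceback (most recent call last):
  File "<stdin>", line 10, in <module>
  File "meas.py", line 5, in circ
    k=max(blobs(m,4),key=cv2.contourArea); w=ray(c,k[:,0],z)[:,:2].astype(np.float32)
ValueError: max() iterable argument is empty
```

View pics/c32.png

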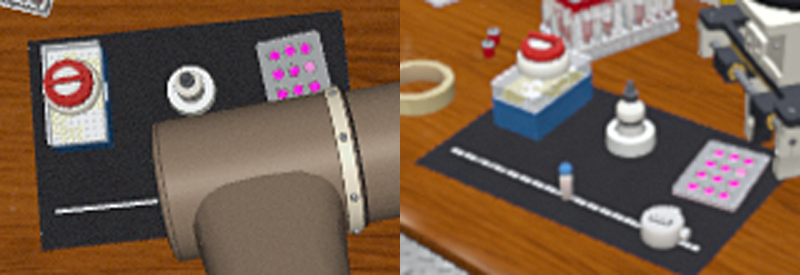

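View pics/w32.png

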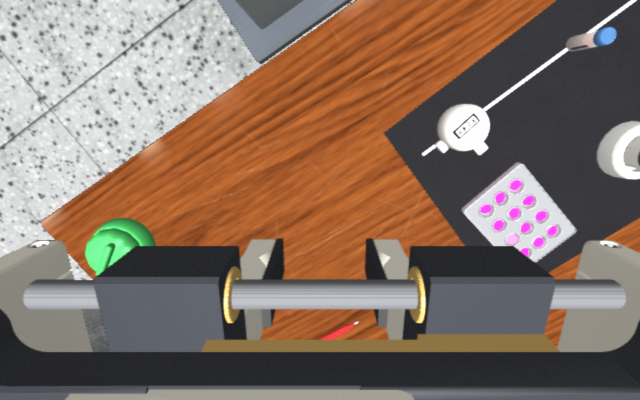

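```bash
python3 - <<'E'
from meas import *
c=cam("wrist"); im=cv2.imread("pics/w32.png"); M=masks(im); a=np.radians(5.9); m=np.array([.532,.1732]); Mi=np.array([[np.cos(a),np.sin(a)],[-np.sin(a),np.cos(a)]])
f=lambda p:(Mi@(p-m)*1e3).round(1)
print('vial cap',f(circ(c,M['blue'],.044,(590,20,625,55))))
w=M['white'].astype(np.uint8); w[:, :425]=0; w=cv2.morphologyEx(w,cv2.MORPH_CLOSE,np.ones((9,9))); w=cv2.morphologyEx(w,cv2.MORPH_OPEN,cv2.getStructuringElement(cv2.MORPH_ELLIPSE,(31,31)))
print('counter',f(circ(c,w>0,.024,(430,95,500,165))))
wp=(M['purple']|((cv2.cvtColor(im,cv2.COLOR_BGR2HSV)[...,0]>140)&(cv2.cvtColor(im,cv2.COLOR_BGR2HSV)[...,1]>100)))
pts=[cv2.minEnclosingCircle(k)[0] for k in blobs(wp[150:265,455:580],15)]
P=ray(c,np.array(pts)+[455,150],.009); print(len(pts),'wells mean',f(P.mean(0)[:2]), [f(p[:2]).tolist() for p in P])
c2=cam("scene"); s=cv2.imread("pics/s32.png"); Ms=masks(s)
print('vial scene cap',f(circ(c2,Ms['blue'],.042,(265,190,290,215))))
E
```

```text
minEnc [0.4454 0.1641] 0.0094 ell [0.4448 0.1644] [0.0141 0.0186] area-r 0.0081
vial cap [-87.6   0.2]
 minEnc [0.4576 0.0353] 0.0262 ell [0.457  0.0358] [0.0456 0.0512] area-r 0.0241
counter [ -88.8 -129. ]
11 wells mean [  41.2 -126. ] [[81.1, -142.4], [80.1, -123.5], [75.6, -104.8], [54.8, -126.9], [34.1, -149.1], [52.0, -106.2], [31.5, -128.1], [7.4, -151.3], [27.8, -109.1], [5.5, -132.2], [3.2, -111.8]]
 minEnc [0.4477 0.1652] 0.011 ell [0.4474 0.166 ] [0.0156 0.0212] area-r 0.0087
vial scene cap [-84.9   1.6]
```

```bash
python3 - <<'E'
from meas import *
for n,f,(x0,y0,x1,y1) in (("scene","s32",(285,150,320,200)),("top","t32",(260,155,295,195))):
    c=cam(n); im=cv2.imread(f"pics/{f}.png"); s=10
    v=cv2.resize(im[y0:y1,x0:x1],None,fx=s,fy=s,interpolation=cv2.INTER_CUBIC)
    for z,col in ((.09,(0,0,255)),(.064,(0,255,0)),(.024,(255,0,0))):
        q=proj(c,[[.5767,.1774,z]])[0]; print(n,z,q.round(1)); cv2.circle(v,tuple(((q-[x0,y0]+.5)*s).astype(int)),4,col,-1)
    cv2.imwrite(f"pics/seat_{n}.png",v)
a=cv2.imread("pics/seat_scene.png"); b=cv2.imread("pics/seat_top.png"); b=cv2.copyMakeBorder(b,0,a.shape[0]-b.shape[0],0,0,cv2.BORDER_CONSTANT)
cv2.imwrite("pics/seat.png",np.hstack([a,b]))
E
```

```text
scene 0.09 [301.4 162.4]
scene 0.064 [301.5 169.9]
scene 0.024 [301.6 180.9]
top 0.09 [273.4 170.3]
top 0.064 [274.2 172.4]
top 0.024 [275.5 175.4]
```

View pics/seat.png

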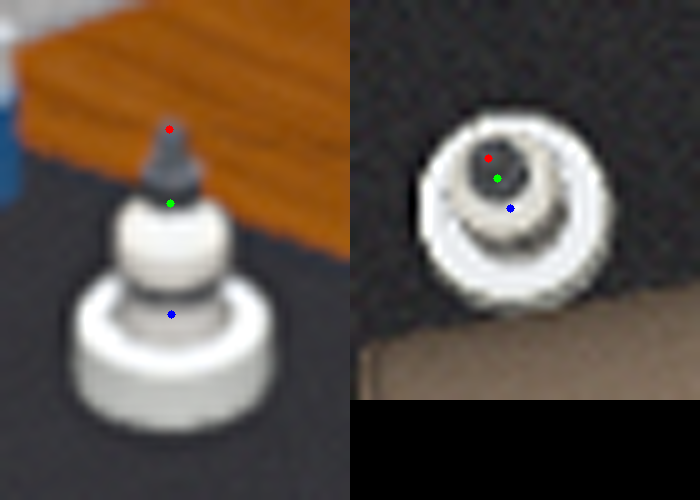

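The projected points match the seated bottle: tip at 90 mm, cap base at 64 mm, upright and on the stand's axis. The arm is clear and at rest, so I hand in.

```bash
python3 - <<'E'
from h import *
st(); print(ctrl.close_job())
E
```

```text
57.23 [ 0.4299 -0.1109  0.1919] [ 1.8000e+02 -1.0000e-02  1.4796e+02] F [0.3 1.2 0. ] op 0.0439 q [  11.1   -0.2  -30.    -0.   -60.2 -133.2]
the job is handed in; nothing more can be done
None
```

The reading station is set out and handed in at about 57 s of the 141 s allowed; no verdict was reported. The stand went down midway between plate and tip box, then the dropper bottle was seated in it. After that I placed the timer on the tip box, the counter on the line in front of the plate, and the vial on the line in front of the stand.

**Last checks (mat frame, calibration good to about 2 mm):**

| Part | Measured | Wanted |
|---|---|---|
| Stand | released within about 1 mm of midway; about 2 mm between views | (45, 0) mm |
| Dropper | tip and cap base project where a seated, upright bottle should be, to about 1 px | on the stand's axis, down in the recess |
| Timer | (48.5, 130.3) mm | lid centre about (45–46, 130–132) mm |
| Counter | (-89, -129) mm | (-85, -130) mm |
| Vial | (-87.6, 0.2) mm from the wrist view, (-84.9, 1.6) mm from the scene view | (-85, 0) mm |

**What went wrong or disagreed:**
- **First bottle grip:** it failed because I lifted before the fingers had fully shut, and the bottle slid down to its shoulder. I set it back on the desk, regripped it, and it then went into the recess without force.
- **Wrist camera:** it reads about 2 mm too far along the tool's x. I allowed for this when grasping, but the counter and vial wrist figures above are not corrected for it.
- **Top view:** the arm hid the counter and vial in the last top picture, so those two come from the wrist and scene views. I did not remeasure the stand after seating the bottle, except by eye.
- **Pen and tape roll:** I never touched them on purpose, and they looked undisturbed in the pictures, but I did not remeasure them at the end.

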